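# Pack setting rings in two layers and dial the count

### The arm

A 7-joint arm with a two-finger parallel gripper is mounted at the origin on a cart in front of the work surface, level with it; the furniture and walls round the work are solid. World frame = base frame: x ahead of the robot, y to its left, z up, the work surface at z = 0. Lengths are in m, angles in rad, forces in N, time in s.
With the tool pointing down it reaches from about 0.4 to 0.85 m from the base axis. Payload 10.4 kg.
Tool frame: the origin (TCP) lies at the very end of the fingers, on their centre line; the grasp point (between the pads) lies 19 mm behind it; z points along the fingers, y is the direction in which the jaws open and shut (so a half turn about z gives the same grasp; the last joint's range is limited). The gripper opens to 85 mm and grips with 20 to 120 N. Pads are 22 mm wide; open, the fingers measure 114 mm over their backs; the gripper's body (76 mm by 85 mm) begins 54 mm behind the grasp point. The pads swing forward as they close: fully open they stand 13 mm farther back than shut.
Start: joints at [-1.247, 0.332, -0.065, 1.46, 0.022, 1.35, -0.088], TCP at [0.212, 0.588, 0.211] pointing down, gripper open.
Joint ranges: [-2.6, 2.6], [-0.5, 2.12], [-1.47, 1.34], [0.16, 2.42], [-1.27, 4.41], [0.06, 2.06], [-2.6, 2.6]. Speed limits (rad/s): [2.22, 2.22, 2.79, 2.79, 3.14, 3.14, 3.14].

### API

Orientations are given as [roll, pitch, yaw] about the fixed x, y, z axes, in that order (R = Rz(yaw) Ry(pitch) Rx(roll)).
In Python, from workcell import robot gives the robot as it stands.
- The arm moves only by the tool move_arm, never from a script. Its argument "increments" is a list of rows, each an object with "translation": the shift along the tool's x, y, z as a fraction of full scale, a list of three; "turn": the turn, a rotation vector about the tool's x, y, z as a fraction of full scale, a list of three; "claw": the closure, from 0 (fully open) to 1 (shut). In form: [{"translation": [tx, ty, tz], "turn": [ax, ay, az], "claw": claw}, ...]. A call has 1 to 8 rows; each row shifts and turns the commanded pose from where the row before left it, along the tool's axes as they then stand; what a row does not reach is not made up. Full scale, the value 1, is 200 mm for a shift and 2 rad for a turn. A row lasts 1/12 s, in which the tool goes at most 41.7 mm and 7.16 degrees, less where a joint would pass 70% of its speed; a pose out of reach is approached as far as the arm can. A call with a number of a shift or a turn outside -1 to 1 is refused whole. A call with a gripper value outside its range is refused whole. The fingers move at their own pace and stop on an object; the grip force is fixed at half the most. Time passes only in rows, so rows that do not move let the fingers close. It gives the time, the measured TCP pose, the force and the opening at its end, in the units of the state.
- robot.observe(): the state, without advancing time (a new reading comes with each control period).
- robot.capture(name): name is "side" or "top" or "wrist"; returns the picture (480x640x3 uint8, blue, green, red); there is no depth.
- robot.camera_model(name): a dict with "mtx" (3x3 intrinsics, pixels), "pose" (4x4, takes a point from camera to world coordinates). Camera axes: x right, y up, looking along -z (the intrinsics and any distortion apply to the point x, -y, -z); pixel columns grow to the right and rows downward; lengths in m; the calibration is good to about 2 mm. The wrist camera is an equidistant fisheye: a pixel r from the principal point sees the ray r / f radians off the axis. A picture is of the moment at which its call begins: read the wrist's pose just before it. camera_model takes no time and is no camera call; for the wrist camera it gives the pose at the moment of the call.
- robot.hand_in(): hands the job in, once; it reports no verdict.
The state is a dict: "time_s": time; "q": joint angles; "joint_velocities": joint speeds; "joint_efforts": joint torques, N m; "position": TCP position; "orientation": TCP orientation; "contact_force": force on the tool from outside, world axes, zero at the start; "ft_torque": the same for the moment, N m; "grip_width": finger opening in m.
Only numpy, scipy, OpenCV 4.12 (cv2) and the standard library are available. Lean on these libraries where they do the work, as an engineer would, in place of code of your own. Each camera call takes 0.05 s, during which the arm holds its last target. There are 200 camera calls.

### The job

Pack the loose setting rings into the transit tray in two layers: lay all the large rings flat on the tray floor, spread out so that they will carry a sheet level, and then roll the counter's thumbwheel with a fingertip to the number of large rings, before they are covered. Next lay the separator sheet level on the large rings, tab up, set all the small rings flat on the sheet, and last roll the thumbwheel to the total number of rings in the tray. Leave the gauge block, the contact disc and the bolt where they lie.

Things in the scene. Friction and masses are not known exactly. Their poses are not given: they have to be found in the camera images.
- tray: open grey transit tray, fixed to the table: outside 130 mm (its x) by 200 mm (its y) by 34 mm high, walls 5 mm, floor 4 mm thick, so the inside is 120 x 190 mm and 30 mm deep. Origin at the centre of its underside, on the table; x points away from the robot, z up.
- sheet: rigid white separator sheet, 110 (its x) x 180 (its y) x 4 mm thick, 0.12-0.2 kg, with an upright finger tab in the middle of its upper face: 30 mm long (along x), 10 mm thick (along y), its top 31 mm above the sheet's underside. Origin at the centre of the underside, z up. Fits into the tray with 5 mm to spare all round, long side along the tray's long side, either way round.
- large_0: large setting ring of bare steel, 52 mm outside diameter, bore about 27 mm, 18 mm high, lying flat; origin at the centre of its underside, z up along the bore.
- large_1: large setting ring of bare steel, 52 mm outside diameter, bore about 27 mm, 18 mm high, lying flat; origin at the centre of its underside, z up along the bore. May be absent.
- large_2: large setting ring of bare steel, 52 mm outside diameter, bore about 27 mm, 18 mm high, lying flat; origin at the centre of its underside, z up along the bore. May be absent.
- small_0: small setting ring of bare steel, 39 mm outside diameter, bore about 20 mm, 14 mm high, lying flat; origin at the centre of its underside, z up along the bore.
- small_1: small setting ring of bare steel, 39 mm outside diameter, bore about 20 mm, 14 mm high, lying flat; origin at the centre of its underside, z up along the bore. May be absent.
- small_2: small setting ring of bare steel, 39 mm outside diameter, bore about 20 mm, 14 mm high, lying flat; origin at the centre of its underside, z up along the bore. May be absent.
- counter: grey counter housing, fixed to the table: 92 (its x) x 56 (its y) x 58 mm high; a black numbered thumbwheel stands out of a slot in its top. Origin at the centre of its underside; x points away from the robot, z up. The wheel is 64 mm across its ten ribs and 24 mm wide; its axle runs along the housing's y, 40 mm above the table. Between the ribs stand the digits 0 to 9.
- wheel_top (a point): highest point of the thumbwheel, 72 mm above the table, 14 mm above the housing top (fixed to the housing). The uppermost digit, between the two white index marks, is the one set. The axle is sprung: after the first 3 N it gives 1 mm per 1.2 N, at most 6 mm. To roll the wheel press a fingertip 2 to 4 mm down on its top and drag along the housing's x, 19 mm per digit.
- wheel (a joint): turn of the thumbwheel, rad: digit set = value / 0.6283 (36 degrees a digit); click stop at every digit, breaking free takes about 2 N at the rim; ends at 0 and 9, no roll-over. Dragging the top away from the robot (along the housing's +x) raises the number, towards the robot lowers it.
- block: bystander: steel gauge block, 36 x 15 x 12 mm, on the table
- contact_disc: bystander: brass-coloured contact disc, 23 mm across, 13 mm high, on the table
- bolt: bystander: bolt, 29 mm long, lying on the table
There are look-alikes about, which are no part of the job. What is shaped like the sheet but black is not meant.

How it is judged:
On the way, in this order (a step that is already met when the one before it is completed fails the run):
1. all large rings lie flat on the tray floor (x of large_0 in the frame of tray between -0.04 and 0.04 m and y of large_0 in the frame of tray between -0.075 and 0.075 m and z of large_0 in the frame of tray between 0.001 and 0.007 m and angle between each of large_0, large_1, large_2's own z axis and vertical below 0.1 rad and x of large_1 in the frame of tray between -0.04 and 0.04 m and y of large_1 in the frame of tray between -0.075 and 0.075 m and z of large_1 in the frame of tray between 0.001 and 0.007 m and x of large_2 in the frame of tray between -0.04 and 0.04 m and y of large_2 in the frame of tray between -0.075 and 0.075 m and z of large_2 in the frame of tray between 0.001 and 0.007 m), for 0.2 s.
2. the thumbwheel shows the number of large rings (((((height (world z) of large_1 above 50 m and height (world z) of tray above -5 m) or (height (world z) of large_2 above 50 m and height (world z) of tray above -5 m)) and value of joint wheel between 1.13664 and 1.37664 rad) or ((height (world z) of large_1 below 50 m or height (world z) of tray above 5 m) and (height (world z) of large_2 below 50 m or height (world z) of tray above 5 m) and value of joint wheel between 1.76496 and 2.00496 rad))), for 0.2 s.
3. the separator sheet lies level on the large rings in the tray (all of step 1 and x of sheet in the frame of tray between -0.012 and 0.012 m and y of sheet in the frame of tray between -0.012 and 0.012 m and z of sheet in the frame of tray between 0.019 and 0.025 m and angle between sheet's own z axis and vertical below 0.1 rad and angle between the y axis of sheet and the y axis of tray, either way round below 0.15 rad), for 0.2 s.
4. all small rings lie flat on the separator sheet (x of small_0 in the frame of tray between -0.045 and 0.045 m and y of small_0 in the frame of tray between -0.08 and 0.08 m and z of small_0 in the frame of tray between 0.023 and 0.029 m and angle between each of small_0, small_1, small_2, sheet's own z axis and vertical below 0.1 rad and x of small_1 in the frame of tray between -0.045 and 0.045 m and y of small_1 in the frame of tray between -0.08 and 0.08 m and z of small_1 in the frame of tray between 0.023 and 0.029 m and x of small_2 in the frame of tray between -0.045 and 0.045 m and y of small_2 in the frame of tray between -0.08 and 0.08 m and z of small_2 in the frame of tray between 0.023 and 0.029 m and x of sheet in the frame of tray between -0.012 and 0.012 m and y of sheet in the frame of tray between -0.012 and 0.012 m and z of sheet in the frame of tray between 0.019 and 0.025 m and angle between the y axis of sheet and the y axis of tray, either way round below 0.15 rad), for 0.2 s.
5. the thumbwheel shows the total number of rings (((((height (world z) of large_1 above 50 m and height (world z) of tray above -5 m) or (height (world z) of large_2 above 50 m and height (world z) of tray above -5 m)) and ((height (world z) of small_1 above 50 m and height (world z) of tray above -5 m) or (height (world z) of small_2 above 50 m and height (world z) of tray above -5 m)) and value of joint wheel between 2.39327 and 2.63327 rad) or ((height (world z) of large_1 below 50 m or height (world z) of tray above 5 m) and (height (world z) of large_2 below 50 m or height (world z) of tray above 5 m) and (height (world z) of small_1 below 50 m or height (world z) of tray above 5 m) and (height (world z) of small_2 below 50 m or height (world z) of tray above 5 m) and value of joint wheel between 3.64991 and 3.88991 rad) or (((height (world z) of large_1 above 50 m and height (world z) of tray above -5 m) or (height (world z) of large_2 above 50 m and height (world z) of tray above -5 m)) and (height (world z) of small_1 below 50 m or height (world z) of tray above 5 m) and (height (world z) of small_2 below 50 m or height (world z) of tray above 5 m) and value of joint wheel between 3.02159 and 3.26159 rad) or ((height (world z) of large_1 below 50 m or height (world z) of tray above 5 m) and (height (world z) of large_2 below 50 m or height (world z) of tray above 5 m) and ((height (world z) of small_1 above 50 m and height (world z) of tray above -5 m) or (height (world z) of small_2 above 50 m and height (world z) of tray above -5 m)) and value of joint wheel between 3.02159 and 3.26159 rad))), for 0.2 s.
At the end, for the whole second after the job is handed in: large rings flat on the tray floor; sheet level on them, tab up, within 12 mm and 0.15 rad of square in the tray; small rings flat on the sheet (tilts under 0.1 rad, heights within 3 mm); wheel within 0.12 rad of the digit of the total number of rings; all at rest (all of step 1 and all of step 4 and ((((height (world z) of large_1 above 50 m and height (world z) of tray above -5 m) or (height (world z) of large_2 above 50 m and height (world z) of tray above -5 m)) and ((height (world z) of small_1 above 50 m and height (world z) of tray above -5 m) or (height (world z) of small_2 above 50 m and height (world z) of tray above -5 m)) and value of joint wheel between 2.39327 and 2.63327 rad) or ((height (world z) of large_1 below 50 m or height (world z) of tray above 5 m) and (height (world z) of large_2 below 50 m or height (world z) of tray above 5 m) and (height (world z) of small_1 below 50 m or height (world z) of tray above 5 m) and (height (world z) of small_2 below 50 m or height (world z) of tray above 5 m) and value of joint wheel between 3.64991 and 3.88991 rad) or (((height (world z) of large_1 above 50 m and height (world z) of tray above -5 m) or (height (world z) of large_2 above 50 m and height (world z) of tray above -5 m)) and (height (world z) of small_1 below 50 m or height (world z) of tray above 5 m) and (height (world z) of small_2 below 50 m or height (world z) of tray above 5 m) and value of joint wheel between 3.02159 and 3.26159 rad) or ((height (world z) of large_1 below 50 m or height (world z) of tray above 5 m) and (height (world z) of large_2 below 50 m or height (world z) of tray above 5 m) and ((height (world z) of small_1 above 50 m and height (world z) of tray above -5 m) or (height (world z) of small_2 above 50 m and height (world z) of tray above -5 m)) and value of joint wheel between 3.02159 and 3.26159 rad)) and linear speed of each of sheet, large_0, large_1, large_2, small_0, small_1, small_2 below 0.02 m/s); the robot touches nothing.
It fails at once if a bystander (gauge block, contact disc, bolt) is moved more than 20 mm (distance of any of block, contact_disc, bolt from where it was at the start of the episode above 0.02 m).
Of large_1, large_2 only 1 to 2 are there at a start; the rules pass over those that are not, and their reading is None.
Of small_1, small_2 only 1 to 2 are there at a start; the rules pass over those that are not, and their reading is None.
At some moment in a run one of small_0, small_1, small_2 may be knocked a few centimetres aside while the robot is not near it.
Once in a run the grip may slacken for a moment while it holds something.
It also fails if it takes over 210 s, if anything falls off the work surface, if the arm or the gripper's body presses on something with over 40 N, if the wrist force passes 120 N, or if a joint passes its speed limit or range.

## Working session

There is one attempt and no reset: what is moved stays moved. The work goes in short steps, Python scripts to look and compute and a tool call to move; the robot and the scene stay as the last step left them, time stands still between calls to the robot, and variables do not carry over. Pictures are saved under pics/ and viewed, about 12 in all and at most 16, crops included, and the job is handed in when it is done.

Besides the shell and the picture viewer there is one more tool, called after "Emit:" as name(argument=value, ...), one argument or row to a line, values as JSON. move_arm: Moves the arm, as the interface text tells. Its arguments: {"type":"object","properties":{"increments":{"type":"array","items":{"type":"object","properties":{"translation":{"type":"array","items":{"type":"number"}},"turn":{"type":"array","items":{"type":"number"}},"claw":{"type":"number"}}}}},"required":["increments"]}

```bash
ls; mkdir -p pics
python3 - <<'E'
from workcell import robot
import cv2,numpy as np
print(robot.observe())
for n in("top","side"):
    m=robot.camera_model(n);print(n,np.round(m["mtx"],1).tolist(),np.round(m["pose"],3).tolist(),[k for k in m])
    im=robot.capture(n);cv2.imwrite(f"pics/{n}0.png",im)
E
```

```text
pics
{'time_s': 0.0, 'q': array([-1.24659412,  0.33285896, -0.06471215,  1.4609085 ,  0.02161568,
        1.34994439, -0.08848872]), 'joint_velocities': array([-5.42543818e-04,  1.74669064e-03, -3.67830290e-04, -1.75983538e-03,
       -7.91313299e-05,  2.09796396e-04, -7.77554681e-04]), 'joint_efforts': array([ 6.85397117e-04, -6.25456309e+01,  4.92303923e-02, -3.91597402e+01,
        1.61922601e-02,  1.01489489e-02,  6.10409029e-05]), 'position': array([0.21230011, 0.58740758, 0.21003974]), 'orientation': array([-3.14017182e+00,  7.84149805e-05,  2.79483702e+00]), 'contact_force': array([ 0.2617535 , -0.54010318, -0.50070941]), 'ft_torque': array([-0.02506145,  0.00388975,  0.02998258]), 'grip_width': 0.08561052154574629}
top [[569.2, 0.0, 321.2], [0.0, 569.2, 234.4], [0.0, 0.0, 1.0]] [[0.473, 0.831, -0.295, -0.048], [-0.881, 0.447, -0.154, -0.188], [0.003, 0.333, 0.943, 1.745], [0.0, 0.0, 0.0, 1.0]] ['mtx', 'pose']
side [[579.6, 0.0, 309.4], [0.0, 579.6, 240.9], [0.0, 0.0, 1.0]] [[0.989, 0.097, -0.113, 0.332], [-0.149, 0.618, -0.772, -1.005], [-0.005, 0.78, 0.625, 0.95], [0.0, 0.0, 0.0, 1.0]] ['mtx', 'pose']
```

View pics/top0.png

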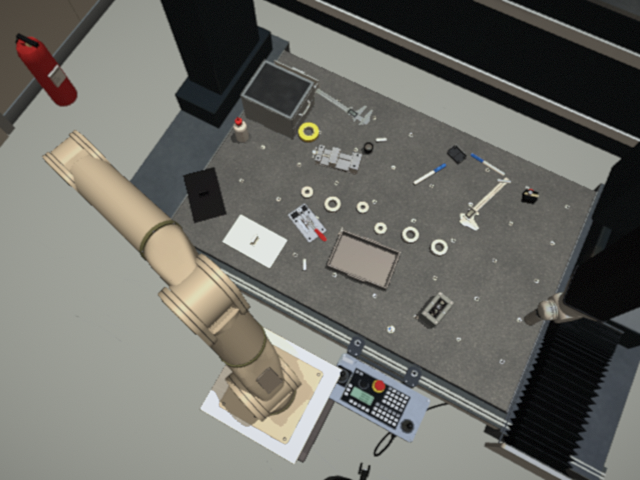

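View pics/side0.png

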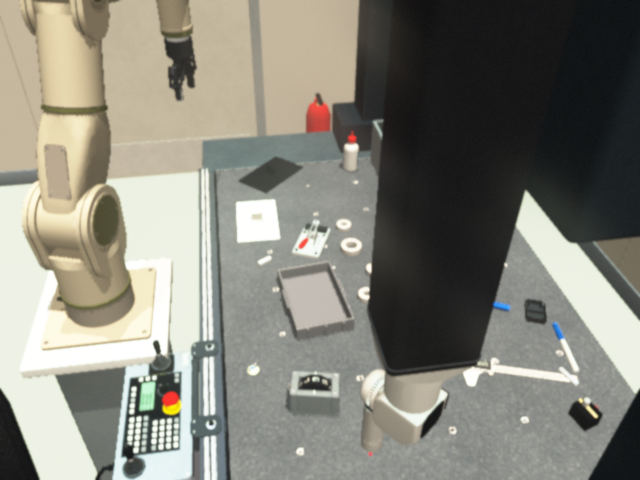

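Top view shows rings at about (307,191) small, (332,204) large, (363,207) small, (380,228) small, (410,234) and (439,247) large; the tray is at (363,260), the white sheet at (255,241) and the counter at (437,308). The side view is partly blocked by the column. Next I'll measure these.

```bash
cat > h.py <<'E'
from workcell import robot
import cv2,numpy as np
def ray(n,px,m=None):
    m=m or robot.camera_model(n);K=m["mtx"];T=m["pose"]
    px=np.atleast_2d(px).astype(float)
    d=np.c_[(px[:,0]-K[0,2])/K[0,0],-(px[:,1]-K[1,2])/K[1,1],-np.ones(len(px))]
    if n=="wrist":
        a=np.c_[d[:,0],d[:,1]];r=np.linalg.norm(a,axis=1)+1e-9
        d=np.c_[a/r[:,None]*np.sin(r)[:,None],-np.cos(r)]
    return T[:3,3],d@T[:3,:3].T
def plane(n,px,z,m=None):
    o,d=ray(n,px,m);return o+d*((z-o[2])/d[:,2])[:,None]
def proj(n,P,m=None):
    m=m or robot.camera_model(n);K=m["mtx"];T=m["pose"]
    p=(np.atleast_2d(P)-T[:3,3])@T[:3,:3];
    v=np.c_[p[:,0],-p[:,1],-p[:,2]]
    if n=="wrist":
        r=np.hypot(v[:,0],v[:,1])+1e-9;t=np.arctan2(r,v[:,2]);u=v[:,:2]/r[:,None]*t[:,None]
    else:u=v[:,:2]/v[:,2:]
    return u*[K[0,0],K[1,1]]+[K[0,2],K[1,2]]
E
python3 - <<'E'
from h import *
im=cv2.imread("pics/top0.png")
roi=im[120:340,170:500]
cv2.imwrite("pics/c1.png",cv2.resize(roi,(800,533),interpolation=cv2.INTER_CUBIC))
hsv=cv2.cvtColor(im,cv2.COLOR_BGR2HSV)
m=((hsv[...,2]>150)&(hsv[...,1]<60)).astype(np.uint8)
n,l,s,c=cv2.connectedComponentsWithStats(m)
for i in range(1,n):
    x,y=c[i]
    if 180<x<480 and 160<y<330 and s[i,4]>15:
        print(np.round(c[i],1),s[i,4],s[i,2:4],np.round(plane("top",c[i],0.016)[0],3))
E
```

```text
[423.7 176.8] 82 [21 13] [ 0.834 -0.111  0.016]
[306.7 191.2] 95 [12 11] [0.603 0.209 0.016]
[332.1 203.3] 137 [17 15] [0.605 0.114 0.016]
[362.4 206.6] 94 [12 12] [0.641 0.021 0.016]
[298.6 208.9] 25 [7 6] [0.535 0.202 0.016]
[308.1 224.6] 514 [38 33] [0.502 0.148 0.016]
[254.6 240.7] 1829 [65 53] [0.372 0.273 0.016]
[380.3 227.5] 99 [13 12] [ 0.604 -0.062  0.016]
[410.2 233.8] 144 [17 16] [ 0.63  -0.157  0.016]
[362.8 260.4] 1746 [62 49] [ 0.478 -0.063  0.016]
[438.9 246.5] 154 [17 16] [ 0.634 -0.257  0.016]
[304. 264.] 33 [ 3 11] [0.379 0.096 0.016]
[274.3 301. ] 725 [140  78] [0.231 0.119 0.016]
[194.6 296.3] 506 [43 39] [0.127 0.344 0.016]
[437.4 307.7] 179 [30 32] [ 0.451 -0.334  0.016]
[390.6 328.7] 46 [8 8] [ 0.324 -0.235  0.016]
```

View pics/c1.png

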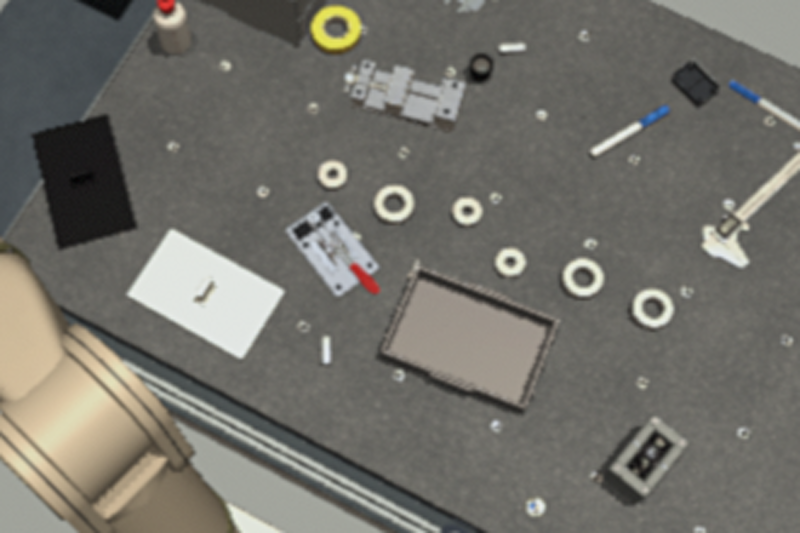

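Six rings, three large and three small, spaced at least 80 mm apart, plus the white sheet near (0.37,0.27). I'll turn the tool to yaw π/2 so the jaws run along x, then go above the tray for a wrist view.

Emit:
move_arm(
  increments=[
    {"translation": [0,0,-0.1],"turn": [0,0,0.0612],"claw": 0},
    {"translation": [0,0,-0.1],"turn": [0,0,0.0612],"claw": 0},
    {"translation": [0,0,-0.1],"turn": [0,0,0.0612],"claw": 0},
    {"translation": [0,0,-0.1],"turn": [0,0,0.0612],"claw": 0},
    {"translation": [0,0,-0.1],"turn": [0,0,0.0612],"claw": 0},
    {"translation": [0,0,-0.1],"turn": [0,0,0.0612],"claw": 0},
    {"translation": [0,0,-0.1],"turn": [0,0,0.0612],"claw": 0},
    {"translation": [0,0,0],"turn": [0,0,0.0612],"claw": 0},
  ],
)

```text
time_s: 0.77
position: [0.2127, 0.5887, 0.3549]
orientation: [3.139, -0.005, 1.81]
contact_force: [1.1, 0.6, 0.7]
grip_width: 0.0851
```

Emit:
move_arm(
  increments=[
    {"translation": [0,0,0],"turn": [0,0,0.0612],"claw": 0},
    {"translation": [0,0,0],"turn": [0,0,0.0612],"claw": 0},
    {"translation": [-0.15,0.1,0],"turn": [0,0,0],"claw": 0},
    {"translation": [-0.15,0.1,0],"turn": [0,0,0],"claw": 0},
    {"translation": [-0.15,0.1,0],"turn": [0,0,0],"claw": 0},
    {"translation": [-0.15,0.1,0],"turn": [0,0,0],"claw": 0},
    {"translation": [-0.15,0.1,0],"turn": [0,0,0],"claw": 0},
    {"translation": [-0.15,0.1,0],"turn": [0,0,0],"claw": 0},
  ],
)

```text
time_s: 1.43
position: [0.333, 0.4061, 0.3505]
orientation: [-3.141, 0.0, 1.571]
contact_force: [1.0, 0.1, -0.2]
grip_width: 0.0853
```

Emit:
move_arm(
  increments=[
    {"translation": [-0.15,0.1,0],"turn": [0,0,0],"claw": 0},
    {"translation": [-0.15,0.1,0],"turn": [0,0,0],"claw": 0},
    {"translation": [-0.15,0.1,0],"turn": [0,0,0],"claw": 0},
    {"translation": [-0.15,0.1,0],"turn": [0,0,0],"claw": 0},
    {"translation": [-0.15,0.1,0],"turn": [0,0,0],"claw": 0},
    {"translation": [-0.15,0.1,0],"turn": [0,0,0],"claw": 0},
    {"translation": [-0.15,0.1,0],"turn": [0,0,0],"claw": 0},
    {"translation": [-0.15,0.1,0],"turn": [0,0,0],"claw": 0},
  ],
)

```text
time_s: 2.1
position: [0.4929, 0.1661, 0.3507]
orientation: [-3.141, -0.0, 1.571]
contact_force: [0.2, 1.1, 0.3]
grip_width: 0.0854
```

Emit:
move_arm(
  increments=[
    {"translation": [-0.15,0.1,0],"turn": [0,0,0],"claw": 0},
    {"translation": [-0.15,0.0,0],"turn": [0,0,0],"claw": 0},
    {"translation": [-0.15,0.0,0],"turn": [0,0,0],"claw": 0},
    {"translation": [-0.15,0.0,0],"turn": [0,0,0],"claw": 0},
    {"translation": [-0.15,0.0,0],"turn": [0,0,0],"claw": 0},
    {"translation": [-0.15,0.0,0],"turn": [0,0,0],"claw": 0},
    {"translation": [-0.15,0.0,0],"turn": [0,0,0],"claw": 0},
    {"translation": [0,0,0],"turn": [0,0,0],"claw": 0},
  ],
)

```text
time_s: 2.77
position: [0.5117, -0.0491, 0.3511]
orientation: [3.141, 0.001, 1.562]
contact_force: [0.7, -0.2, 0.8]
grip_width: 0.0854
```

Run:
```python
from h import *
s=robot.observe();print(s["position"],s["orientation"],s["q"],s["time_s"])
m=robot.camera_model("wrist");print(np.round(m["mtx"],1).tolist(),np.round(m["pose"],3).tolist())
np.savez("w1.npz",**m)
im=robot.capture("wrist");cv2.imwrite("pics/w1.png",im)
```

```text
[ 0.51167308 -0.04907243  0.35111432] [3.14099541e+00 9.92447364e-04 1.56223478e+00] [-0.6476135   0.02593298  0.67764105  1.53487146 -0.01527999  1.58589614
  0.02106156] 2.7667
[[371.6, 0.0, 320.4], [0.0, 371.6, 242.3], [0.0, 0.0, 1.0]] [[1.0, 0.009, 0.002, 0.513], [-0.009, 0.961, 0.278, 0.021], [0.0, -0.278, 0.961, 0.515], [0.0, 0.0, 0.0, 1.0]]
```

View pics/w1.png

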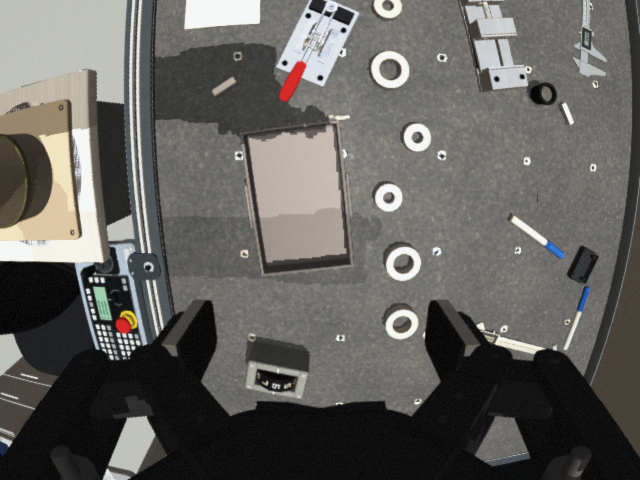

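The wrist view shows the tray with corners near (244,130), (340,120), (353,267) and (262,277), slightly rotated. The counter is at (278,375). Rings run along column ~400 at rows 8, 70, 137, 197, 262 and 324. I'll crop the tray and counter for corner readings and measure the rings.

Run:
```python
from h import *
im=cv2.imread("pics/w1.png");w=dict(np.load("w1.npz"))
a=cv2.resize(im[110:290,230:370],None,fx=3,fy=3,interpolation=cv2.INTER_CUBIC)
b=cv2.resize(im[325:405,235:325],None,fx=4,fy=4,interpolation=cv2.INTER_CUBIC)
c=np.zeros((540,800,3),np.uint8);c[:,:420]=a;c[:320,430:790]=b
cv2.imwrite("pics/c2.png",c)
hsv=cv2.cvtColor(im,cv2.COLOR_BGR2HSV)
m=((hsv[...,2]>165)&(hsv[...,1]<50)).astype(np.uint8)
n,l,s,ce=cv2.connectedComponentsWithStats(m)
for i in range(1,n):
    if 370<ce[i][0]<440 and s[i,4]>150:
        ct=cv2.findContours((l==i).astype(np.uint8),cv2.RETR_EXTERNAL,cv2.CHAIN_APPROX_NONE)[0][0][:,0]
        h=.018 if s[i,2]>31 else .014
        P=plane("wrist",ct,h,w)[:,:2];(x,y),r=cv2.minEnclosingCircle(P.astype(np.float32))
        print(np.round(ce[i]),s[i,4],np.round([x,y,2*r],4),np.round(P.mean(0),4))
t=cv2.imread("pics/top0.png");hs=cv2.cvtColor(t,cv2.COLOR_BGR2HSV)
m=((hs[...,2]>150)&(hs[...,1]<60)).astype(np.uint8)
l=cv2.connectedComponents(m)[1]
ct=cv2.findContours((l==l[236,245]).astype(np.uint8),cv2.RETR_EXTERNAL,cv2.CHAIN_APPROX_NONE)[0][0][:,0]
P=plane("top",ct,.004)[:,:2]
print("sheet",cv2.minAreaRect(P.astype(np.float32)))
```

```text
[388.   8.] 335 [0.6065 0.211  0.0389] [0.6066 0.2075]
[390.  69.] 753 [0.6068 0.1161 0.0523] [0.6065 0.1161]
[417. 137.] 508 [0.6449 0.0243 0.0394] [0.6449 0.0243]
[389. 197.] 515 [ 0.6068 -0.06    0.0396] [ 0.6067 -0.0598]
[403. 263.] 644 [ 0.6311 -0.1553  0.0528] [ 0.631  -0.1551]
[402. 324.] 528 [ 0.6364 -0.2547  0.0533] [ 0.636  -0.2545]
sheet ((0.37572556734085083, 0.27681976556777954), (0.18168063461780548, 0.11180325597524643), 88.35247039794922)
```

View pics/c2.png

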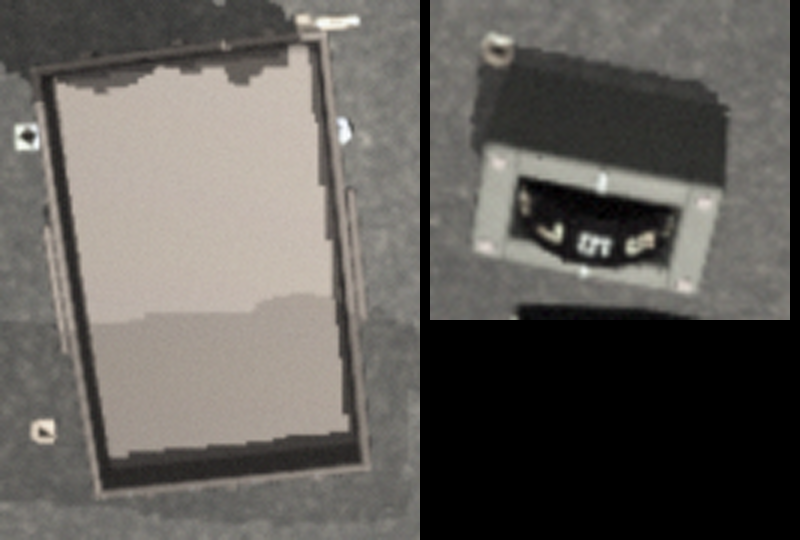

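Run:
```python
from h import *
w=dict(np.load("w1.npz"))
c=np.array([[33,70],[326,35],[368,467],[98,494]])/3+[230,110]
P=plane("wrist",c,.034,w)[:,:2];print(np.round(P,4).tolist())
d=lambda P:[round(float(np.linalg.norm(P[i]-P[(i+1)%4])),4) for i in range(4)]
print(d(P),P.mean(0),[np.degrees(np.arctan2(*(v)[::-1])) for v in (P[1]-P[0],P[2]-P[3],-(P[3]-P[0]),P[1]-P[2])])
c=(np.array([[484,143],[723,188],[693,293],[473,253]])-[430,0])/4+[235,325]
P=plane("wrist",c,.058,w)[:,:2];print(np.round(P,4).tolist());print(d(P),P.mean(0),[np.degrees(np.arctan2(*(v)[::-1])) for v in (P[1]-P[0],P[2]-P[3],-(P[3]-P[0]),P[1]-P[2])])
t=cv2.imread("pics/top0.png")
c=np.array([[415,270],[556,322],[523,410],[380,352]])/2.4242+[170,120]
P=plane("top",c,.034)[:,:2];print("top",d(P),P.mean(0))
# tab in top view
```

```text
[[0.4109, 0.0301], [0.5369, 0.042], [0.5563, -0.1514], [0.4312, -0.1638]]
[0.1266, 0.1944, 0.1257, 0.195] [ 0.48384332 -0.0607722 ] [np.float64(5.405828213466677), np.float64(5.663794278547798), np.float64(95.99170102635847), np.float64(95.7263111040358)]
[[0.4039, -0.2927], [0.4924, -0.3117], [0.4793, -0.3639], [0.3939, -0.3462]]
[0.0905, 0.0539, 0.0873, 0.0544] [ 0.44234346 -0.32861508] [np.float64(-12.101227591803347), np.float64(-11.739234740314275), np.float64(79.3953718915833), np.float64(75.96591567388705)]
top [0.1962, 0.1266, 0.1972, 0.1217] [ 0.47564632 -0.06349575]
```

Tray: centre (0.484,-0.061), yaw 5.7°. Counter: centre (0.4425,-0.3285), yaw -12°. Ring diameters check out at 52.5 and 39.4 mm. Next: pick the first large ring at (0.607,0.116).

Emit:
move_arm(
  increments=[
    {"translation": [0.103,0.06,0.156],"turn": [0,0,0],"claw": 0},
    {"translation": [0.103,0.06,0.156],"turn": [0,0,0],"claw": 0},
    {"translation": [0.103,0.06,0.156],"turn": [0,0,0],"claw": 0},
    {"translation": [0.103,0.06,0.156],"turn": [0,0,0],"claw": 0},
    {"translation": [0.103,0.06,0.156],"turn": [0,0,0],"claw": 0},
    {"translation": [0.103,0.06,0.156],"turn": [0,0,0],"claw": 0},
    {"translation": [0.103,0.06,0.156],"turn": [0,0,0],"claw": 0},
    {"translation": [0.103,0.06,0.156],"turn": [0,0,0],"claw": 0},
  ],
)

```text
time_s: 3.48
position: [0.6082, 0.1251, 0.099]
orientation: [-3.141, -0.001, 1.572]
contact_force: [1.0, 0.6, 0.7]
grip_width: 0.0856
```

Emit:
move_arm(
  increments=[
    {"translation": [0,0,0],"turn": [0,0,0],"claw": 0},
    {"translation": [0,0,0],"turn": [0,0,0],"claw": 0},
    {"translation": [0,0,0],"turn": [0,0,0],"claw": 0},
  ],
)

```text
time_s: 3.73
position: [0.6083, 0.1227, 0.1013]
orientation: [-3.141, 0.0, 1.571]
contact_force: [0.6, -0.2, 1.0]
grip_width: 0.0856
```

Emit:
move_arm(
  increments=[
    {"translation": [-0.033,-0.007,0.1],"turn": [0,0,0],"claw": 0},
    {"translation": [0,0,0.1],"turn": [0,0,0],"claw": 0},
    {"translation": [0,0,0.1],"turn": [0,0,0],"claw": 0},
    {"translation": [0,0,0.1],"turn": [0,0,0],"claw": 0},
    {"translation": [0,0,0.05],"turn": [0,0,0],"claw": 0},
    {"translation": [0,0,0.04],"turn": [0,0,0],"claw": 0},
    {"translation": [0,0,0],"turn": [0,0,0],"claw": 0},
    {"translation": [0,0,0],"turn": [0,0,0],"claw": 0},
  ],
)

```text
time_s: 4.4
position: [0.6076, 0.1159, 0.0043]
orientation: [3.14, -0.0, 1.57]
contact_force: [-0.4, -0.3, 0.7]
grip_width: 0.0853
```

Emit:
move_arm(
  increments=[
    {"translation": [0,0,0],"turn": [0,0,0],"claw": 1},
    {"translation": [0,0,0],"turn": [0,0,0],"claw": 1},
    {"translation": [0,0,0],"turn": [0,0,0],"claw": 1},
    {"translation": [0,0,0],"turn": [0,0,0],"claw": 1},
    {"translation": [0,0,0],"turn": [0,0,0],"claw": 1},
    {"translation": [0,0,0],"turn": [0,0,0],"claw": 1},
    {"translation": [0,0,0],"turn": [0,0,0],"claw": 1},
    {"translation": [0,0,0],"turn": [0,0,0],"claw": 1},
  ],
)

```text
time_s: 5.07
position: [0.607, 0.116, 0.0032]
orientation: [-3.142, -0.0, 1.571]
contact_force: [0.4, -0.2, 0.2]
grip_width: -0.0001
```

Grip width went to 0, so the ring was missed. Checking with the wrist camera.

Run:
```python
from h import *
a=robot.capture("wrist");b=robot.capture("top")[150:270,280:460]
cv2.imwrite("pics/w2.png",np.hstack([cv2.resize(a,(400,300)),cv2.resize(b,(400,300))]))
```

```text
(no output)
```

View pics/w2.png

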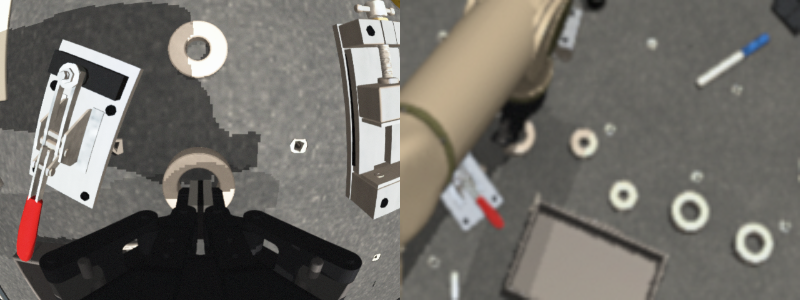

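The closed fingers appear to be standing in the bore. I'll raise them straight up, still shut, and look at the ring.

Emit:
move_arm(
  increments=[
    {"translation": [0,0,-0.05],"turn": [0,0,0],"claw": 1},
    {"translation": [0,0,-0.05],"turn": [0,0,0],"claw": 1},
    {"translation": [0,0,-0.1],"turn": [0,0,0],"claw": 1},
    {"translation": [0,0,-0.1],"turn": [0,0,0],"claw": 1},
    {"translation": [0,0,-0.1],"turn": [0,0,0],"claw": 1},
    {"translation": [0,0,-0.1],"turn": [0,0,0],"claw": 0},
    {"translation": [0,0,0],"turn": [0,0,0],"claw": 0},
    {"translation": [0,0,0],"turn": [0,0,0],"claw": 0},
  ],
)

```text
time_s: 5.83
position: [0.6081, 0.1162, 0.1054]
orientation: [3.138, -0.001, 1.571]
contact_force: [0.1, 0.8, -0.5]
grip_width: 0.0359
```

```bash
cat >> h.py <<'E'
def rings(n,im,w,lo=300):
    hsv=cv2.cvtColor(im,cv2.COLOR_BGR2HSV)
    m=((hsv[...,2]>120)&(hsv[...,1]<60)).astype(np.uint8)
    k,l,s,ce=cv2.connectedComponentsWithStats(m)
    for i in range(1,k):
        if lo<s[i,4]<9000:
            ct=cv2.findContours((l==i).astype(np.uint8),cv2.RETR_EXTERNAL,cv2.CHAIN_APPROX_NONE)[0][0][:,0]
            for h in(.018,.014):
                P=plane(n,ct,h,w)[:,:2];(x,y),r=cv2.minEnclosingCircle(P.astype(np.float32))
                if 0.03<2*r<.07: print(np.round(ce[i]),s[i,4],h,np.round([x,y,2*r],4))
E
python3 - <<'E'
from h import *
w=robot.camera_model("wrist");a=robot.capture("wrist");s=robot.observe();print(s["position"],s["grip_width"])
rings("wrist",a,w)
cv2.imwrite("pics/w3.png",a)
E
```

```text
[0.60724591 0.11616222 0.10404465] 0.0433183513983591
[230.  13.] 466 0.018 [0.5471 0.2784 0.0393]
[230.  13.] 466 0.014 [0.5461 0.2799 0.0399]
[308.  10.] 481 0.018 [0.6027 0.2779 0.0312]
[308.  10.] 481 0.014 [0.6026 0.2794 0.0317]
[625. 200.] 498 0.018 [0.8794 0.1493 0.0571]
[625. 200.] 498 0.014 [0.8837 0.1487 0.058 ]
[582. 206.] 605 0.018 [0.8287 0.1463 0.0519]
[582. 206.] 605 0.014 [0.8322 0.1456 0.0527]
[621. 264.] 428 0.018 [0.8924 0.0958 0.0573]
[621. 264.] 428 0.014 [0.897  0.0944 0.0582]
```

View pics/w3.png

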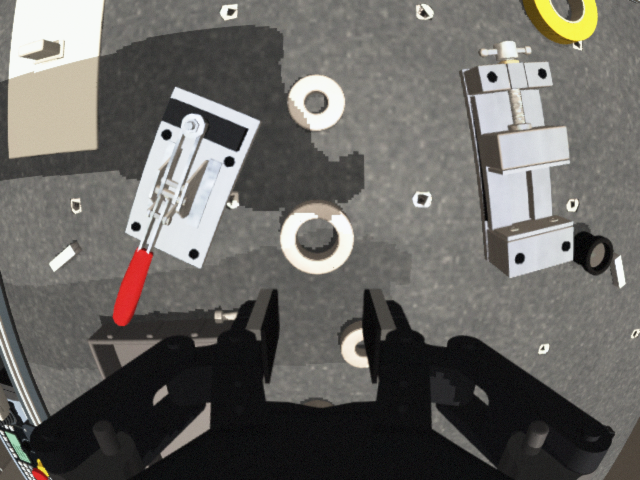

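The ring is still at about (317,237) and the fingers seem to have passed over it. I'll re-measure with a shadow-tolerant threshold.

```bash
sed -i 's/m=((hsv\[...,2\]>120)&(hsv\[...,1\]<60)).astype(np.uint8)/m=((hsv[...,2]>105)\&(hsv[...,1]<90)).astype(np.uint8)/' h.py
python3 - <<'E'
from h import *
w=robot.camera_model("wrist");a=cv2.imread("pics/w3.png")
print(np.round(w["pose"],3).tolist())
hsv=cv2.cvtColor(a,cv2.COLOR_BGR2HSV);print(hsv[205:215,317].tolist(),hsv[237,285],hsv[195,317])
rings("wrist",a,w)
s=robot.observe();print(proj("wrist",s["position"],w), proj("wrist",[s["position"]+[.043/2+.0,0,.013]],w))
E
```

```text
[[1.0, 0.001, -0.001, 0.608], [-0.001, 0.961, 0.276, 0.186], [0.001, -0.276, 0.961, 0.268], [0.0, 0.0, 0.0, 1.0]]
[[18, 45, 185], [17, 45, 191], [16, 43, 189], [17, 44, 187], [17, 42, 184], [16, 47, 189], [15, 43, 188], [15, 44, 192], [15, 44, 187], [16, 36, 190]] [ 40   3 250] [20 12 66]
[565.  10.] 345 0.018 [0.8042 0.3129 0.0384]
[565.  10.] 345 0.014 [0.8074 0.3149 0.039 ]
[[318.00534453 288.9041223 ]] [[365.93269999 300.04078202]]
```

Run:
```python
from h import *
w=robot.camera_model("wrist");a=cv2.imread("pics/w3.png")
g=cv2.GaussianBlur(a,(3,3),0).max(2)
m=(g>140).astype(np.uint8);l=cv2.connectedComponents(m)[1]
for px,h in(((285,237),.018),((295,101),.014)):
    ct=cv2.findContours((l==l[px[1],px[0]]).astype(np.uint8),cv2.RETR_EXTERNAL,cv2.CHAIN_APPROX_NONE)[0][0][:,0]
    print(cv2.boundingRect(ct))
    for hh in(h,0,.03):
        P=plane("wrist",ct,hh,w)[:,:2];print(hh,cv2.minEnclosingCircle(P.astype(np.float32)))
```

```text
(279, 203, 78, 72)
0.018 ((0.6069005131721497, 0.1183379590511322), 0.027926115319132805)
0 ((0.6067872643470764, 0.11347628384828568), 0.029931265860795975)
0.03 ((0.6069681644439697, 0.12160394340753555), 0.02658827230334282)
(288, 74, 58, 61)
0.014 ((0.605664074420929, 0.20992283523082733), 0.02141222357749939)
0 ((0.605518102645874, 0.211228609085083), 0.022588877007365227)
0.03 ((0.6058307886123657, 0.20843054354190826), 0.02006763219833374)
```

Emit:
move_arm(
  increments=[
    {"translation": [0.004,0,0.1],"turn": [0,0,0],"claw": 0.22},
    {"translation": [0,0,0.1],"turn": [0,0,0],"claw": 0.22},
    {"translation": [0,0,0.1],"turn": [0,0,0],"claw": 0.22},
    {"translation": [0,0,0.1],"turn": [0,0,0],"claw": 0.22},
    {"translation": [0,0,0.05],"turn": [0,0,0],"claw": 0.22},
    {"translation": [0,0,0.05],"turn": [0,0,0],"claw": 0.22},
    {"translation": [0,0,0],"turn": [0,0,0],"claw": 0.22},
    {"translation": [0,0,0],"turn": [0,0,0],"claw": 0.22},
  ],
)

```text
time_s: 6.55
position: [0.6071, 0.1167, 0.0033]
orientation: [-3.141, 0.0, 1.571]
contact_force: [0.5, 0.2, 1.2]
grip_width: 0.0668
```

Emit:
move_arm(
  increments=[
    {"translation": [0,0,0.01],"turn": [0,0,0],"claw": 0.22},
    {"translation": [0,0,0.01],"turn": [0,0,0],"claw": 0.22},
    {"translation": [0,0,0],"turn": [0,0,0],"claw": 0.22},
    {"translation": [0,0,0],"turn": [0,0,0],"claw": 0.22},
  ],
)

```text
time_s: 6.88
position: [0.6072, 0.1169, -0.0004]
orientation: [3.141, -0.0, 1.571]
contact_force: [0.3, -0.3, 0.6]
grip_width: 0.0667
```

Emit:
move_arm(
  increments=[
    {"translation": [0,0,0],"turn": [0,0,0],"claw": 0.4},
    {"translation": [0,0,0],"turn": [0,0,0],"claw": 0.4},
    {"translation": [0,0,0],"turn": [0,0,0],"claw": 0.4},
    {"translation": [0,0,0],"turn": [0,0,0],"claw": 0.4},
  ],
)

```text
time_s: 7.22
position: [0.6071, 0.1169, -0.0007]
orientation: [3.141, -0.0, 1.571]
contact_force: [-0.1, -0.0, -1.1]
grip_width: 0.0512
```

Emit:
move_arm(
  increments=[
    {"translation": [0,0,0],"turn": [0,0,0],"claw": 1},
    {"translation": [0,0,0],"turn": [0,0,0],"claw": 1},
    {"translation": [0,0,0],"turn": [0,0,0],"claw": 1},
    {"translation": [0,0,0],"turn": [0,0,0],"claw": 1},
  ],
)

```text
time_s: 7.55
position: [0.607, 0.1169, -0.0008]
orientation: [3.142, -0.0, 1.571]
contact_force: [0.7, 0.3, -0.2]
grip_width: 0.0027
```

Run:
```python
from h import *
w=robot.camera_model("wrist");a=robot.capture("wrist");s=robot.observe();print(s["position"],s["grip_width"])
b=robot.capture("side")
u=proj("side",[s["position"]]);print(u,proj("wrist",[s["position"]],w),proj("wrist",[[.607,.117,.018],[.633,.117,.018],[.607,.143,.018]],w))
x,y=u[0].astype(int)
cv2.imwrite("pics/w4.png",np.hstack([cv2.resize(a[190:390,220:420],(400,400)),cv2.resize(b[y-50:y+50,x-50:x+50],(400,400),interpolation=cv2.INTER_CUBIC)]))
```

```text
[ 0.60700369  0.11681339 -0.00081917] -1.268913211727262e-05
[[352.13364046 249.74302366]] [[318.02415147 288.9876801 ]] [[317.73713223 305.77455803]
 [377.68910022 305.25539356]
 [317.54744121 248.04435432]]
```

View pics/w4.png

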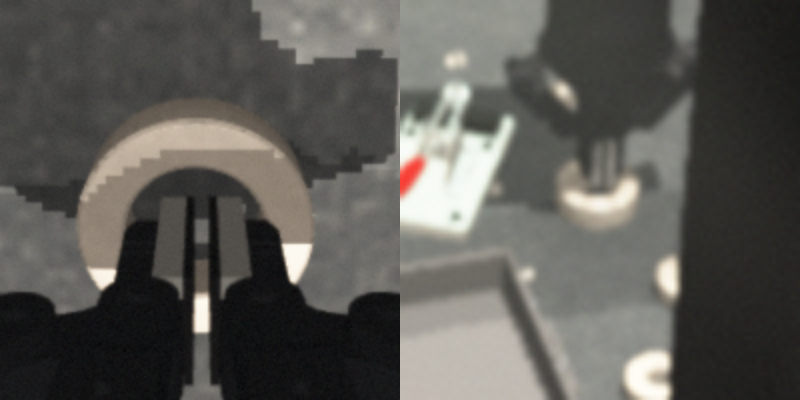

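Fingers are in the bore again with no force reading. I'll test contact by opening slightly inside the bore.

Emit:
move_arm(
  increments=[
    {"translation": [0,0,0],"turn": [0,0,0],"claw": 0.7},
    {"translation": [0,0,0],"turn": [0,0,0],"claw": 0.7},
    {"translation": [0,0,0],"turn": [0,0,0],"claw": 0.7},
    {"translation": [0,0,0],"turn": [0,0,0],"claw": 0.7},
  ],
)

```text
time_s: 7.98
position: [0.607, 0.1168, -0.0008]
orientation: [-3.142, -0.0, 1.571]
contact_force: [-0.5, 0.7, 0.6]
grip_width: 0.0255
```

Emit:
move_arm(
  increments=[
    {"translation": [0,0,-0.1],"turn": [0,0,0],"claw": 0.7},
    {"translation": [0,0,-0.1],"turn": [0,0,0],"claw": 0.7},
    {"translation": [0,0,0],"turn": [0,0,0],"claw": 0.22},
    {"translation": [0,0,0],"turn": [0,0,0],"claw": 0.22},
    {"translation": [0,0,0],"turn": [0,0,0],"claw": 0.22},
    {"translation": [0,0,0.1],"turn": [0,0,0],"claw": 0.22},
    {"translation": [0,0,0.1],"turn": [0,0,0],"claw": 0.22},
    {"translation": [0,0,0],"turn": [0,0,0],"claw": 0.22},
  ],
)

```text
time_s: 8.65
position: [0.6038, 0.1164, -0.0053]
orientation: [-3.135, 0.002, 1.571]
contact_force: [-0.4, 0.2, -0.9]
grip_width: 0.0667
```

Emit:
move_arm(
  increments=[
    {"translation": [0,0,0],"turn": [0,0,0],"claw": 0.4},
    {"translation": [0,0,0],"turn": [0,0,0],"claw": 0.4},
    {"translation": [0,0,0],"turn": [0,0,0],"claw": 0.4},
  ],
)

```text
time_s: 8.9
position: [0.6077, 0.1168, 0.0002]
orientation: [3.14, -0.0, 1.571]
contact_force: [0.7, -0.9, -0.2]
grip_width: 0.0514
```

Emit:
move_arm(
  increments=[
    {"translation": [0,0,0],"turn": [0,0,0],"claw": 0.5},
    {"translation": [0,0,0],"turn": [0,0,0],"claw": 0.5},
    {"translation": [0,0,0],"turn": [0,0,0],"claw": 0.5},
  ],
)

```text
time_s: 9.15
position: [0.6073, 0.117, -0.0002]
orientation: [3.141, -0.0, 1.571]
contact_force: [0.3, -0.4, -0.6]
grip_width: 0.0424
```

Run:
```python
from h import *
a=robot.capture("wrist");s=robot.observe();print(s["position"],s["grip_width"])
b=robot.capture("side");x,y=352,249
cv2.imwrite("pics/w5.png",np.hstack([cv2.resize(a[190:390,220:420],(400,400)),cv2.resize(b[y-30:y+30,x-45:x+15],(400,400),interpolation=cv2.INTER_CUBIC)]))
```

```text
[ 6.07200790e-01  1.16908705e-01 -4.11331029e-04] 0.04291157544948618
```

View pics/w5.png

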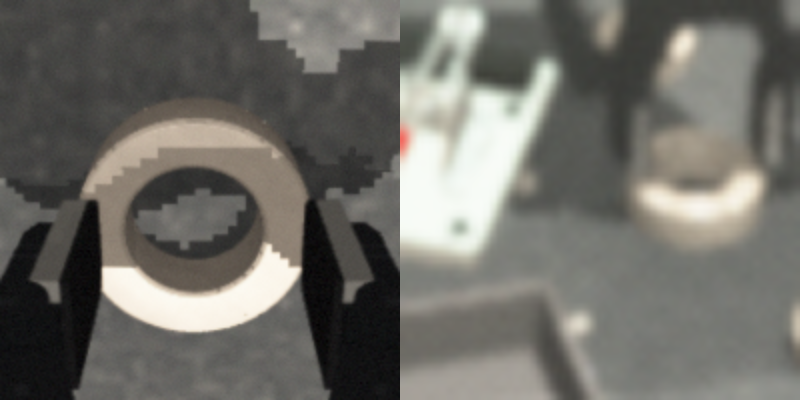

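The pad edge seen is the +y edge (11 mm off centre), so its row suggests the tips are higher than the TCP reading. I'll calculate by how much.

Run:
```python
from h import *
w=robot.camera_model("wrist");s=robot.observe();p=s["position"]
for z in(0,.005,.01,.015,.02,.025,.03):
    print(z,np.round(proj("wrist",[p+[0,.011,z],p+[.0215,.011,z],p+[.0215,-.011,z]],w),0).tolist(), np.round(proj("side",[p+[-.0215,0,z],p+[.0215,0,z]]),1).tolist())
```

```text
0 [[318.0, 267.0], [364.0, 267.0], [362.0, 309.0]] [[344.0, 250.5], [360.4, 248.8]]
0.005 [[318.0, 271.0], [365.0, 271.0], [363.0, 314.0]] [[344.0, 249.0], [360.4, 247.3]]
0.01 [[318.0, 275.0], [366.0, 275.0], [364.0, 319.0]] [[344.1, 247.4], [360.5, 245.8]]
0.015 [[318.0, 279.0], [368.0, 279.0], [365.0, 324.0]] [[344.2, 245.9], [360.6, 244.3]]
0.02 [[318.0, 284.0], [369.0, 283.0], [366.0, 329.0]] [[344.2, 244.4], [360.7, 242.8]]
0.025 [[318.0, 288.0], [370.0, 288.0], [368.0, 335.0]] [[344.3, 242.9], [360.8, 241.2]]
0.03 [[317.0, 293.0], [372.0, 293.0], [369.0, 341.0]] [[344.4, 241.4], [360.9, 239.7]]
```

Both cameras put the real fingertips about 20–25 mm above the reported TCP, so the fingers were just clearing the rings. I'll find the offset by touch: open to 67 mm and lower in small steps, watching the force.

Emit:
move_arm(
  increments=[
    {"translation": [0,0,-0.03],"turn": [0,0,0],"claw": 0.22},
    {"translation": [0,0,0],"turn": [0,0,0],"claw": 0.22},
    {"translation": [0,0,0],"turn": [0,0,0],"claw": 0.22},
    {"translation": [0,0,0.03],"turn": [0,0,0],"claw": 0.22},
    {"translation": [0,0,0.02],"turn": [0,0,0],"claw": 0.22},
    {"translation": [0,0,0.02],"turn": [0,0,0],"claw": 0.22},
    {"translation": [0,0,0.01],"turn": [0,0,0],"claw": 0.22},
    {"translation": [0,0,0],"turn": [0,0,0],"claw": 0.22},
  ],
)

```text
time_s: 9.92
position: [0.6065, 0.1167, -0.0117]
orientation: [-3.14, 0.0, 1.571]
contact_force: [-0.0, -1.0, 1.2]
grip_width: 0.0664
```

Emit:
move_arm(
  increments=[
    {"translation": [0,0,0.01],"turn": [0,0,0],"claw": 0.22},
    {"translation": [0,0,0.01],"turn": [0,0,0],"claw": 0.22},
    {"translation": [0,0,0],"turn": [0,0,0],"claw": 0.22},
    {"translation": [0,0,0],"turn": [0,0,0],"claw": 0.22},
  ],
)

```text
time_s: 10.25
position: [0.607, 0.1168, -0.0149]
orientation: [-3.141, -0.0, 1.571]
contact_force: [0.5, -0.1, -0.6]
grip_width: 0.0668
```

Emit:
move_arm(
  increments=[
    {"translation": [0,0,0],"turn": [0,0,0],"claw": 0.5},
    {"translation": [0,0,0],"turn": [0,0,0],"claw": 0.5},
    {"translation": [0,0,0],"turn": [0,0,0],"claw": 0.5},
    {"translation": [0,0,0],"turn": [0,0,0],"claw": 1},
    {"translation": [0,0,0],"turn": [0,0,0],"claw": 1},
    {"translation": [0,0,0],"turn": [0,0,0],"claw": 1},
  ],
)

```text
time_s: 10.75
position: [0.6073, 0.1169, -0.014]
orientation: [3.141, -0.001, 1.571]
contact_force: [-2.5, -0.2, 6.3]
grip_width: 0.0488
```

Gripped, width 48.8 mm. Lifting.

Emit:
move_arm(
  increments=[
    {"translation": [0,0,-0.02],"turn": [0,0,0],"claw": 1},
    {"translation": [0,0,-0.1],"turn": [0,0,0],"claw": 1},
    {"translation": [0,0,-0.15],"turn": [0,0,0],"claw": 1},
    {"translation": [0,0,-0.15],"turn": [0,0,0],"claw": 1},
    {"translation": [0,0,-0.1],"turn": [0,0,0],"claw": 1},
    {"translation": [0,0,0],"turn": [0,0,0],"claw": 1},
    {"translation": [0,0,0],"turn": [0,0,0],"claw": 1},
  ],
)

```text
time_s: 11.33
position: [0.6075, 0.1171, 0.0901]
orientation: [3.14, -0.001, 1.571]
contact_force: [-0.5, -0.6, -2.5]
grip_width: 0.0484
```

Run:
```python
from h import *
w=robot.camera_model("wrist");a=robot.capture("wrist");s=robot.observe();print(s["position"],s["grip_width"],s["contact_force"])
b=robot.capture("side");x,y=proj("side",[s["position"]])[0].astype(int)
cv2.imwrite("pics/w6.png",np.hstack([cv2.resize(a,(533,400)),cv2.resize(b[y-60:y+60,x-40:x+40],(266,400),interpolation=cv2.INTER_CUBIC)]))
```

```text
[0.60657472 0.11696562 0.08865115] 0.048533345617396056 [ 0.00425312  0.91848046 -2.17984664]
```

View pics/w6.png

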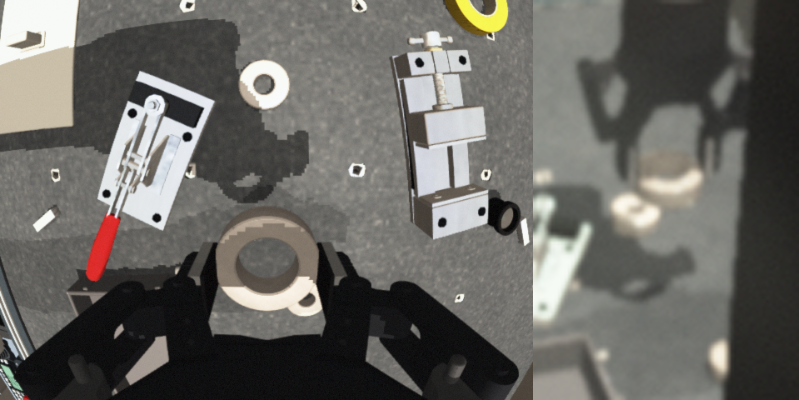

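The ring is held level and centred. Moving it to the first tray spot (0.466, 0.000).

Emit:
move_arm(
  increments=[
    {"translation": [-0.0975,-0.117,0],"turn": [0,0,0],"claw": 1},
    {"translation": [-0.0975,-0.117,0],"turn": [0,0,0],"claw": 1},
    {"translation": [-0.0975,-0.117,0],"turn": [0,0,0],"claw": 1},
    {"translation": [-0.0975,-0.117,0],"turn": [0,0,0],"claw": 1},
    {"translation": [-0.0975,-0.117,0],"turn": [0,0,0],"claw": 1},
    {"translation": [-0.0975,-0.117,0],"turn": [0,0,0],"claw": 1},
    {"translation": [0,0,0],"turn": [0,0,0],"claw": 1},
    {"translation": [0,0,0],"turn": [0,0,0],"claw": 1},
  ],
)

```text
time_s: 12.1
position: [0.4649, -0.001, 0.0882]
orientation: [-3.14, -0.001, 1.569]
contact_force: [0.3, -0.5, -1.1]
grip_width: 0.0484
```

Emit:
move_arm(
  increments=[
    {"translation": [0.004,0.004,0.1],"turn": [0,0,0],"claw": 1},
    {"translation": [0,0,0.1],"turn": [0,0,0],"claw": 1},
    {"translation": [0,0,0.1],"turn": [0,0,0],"claw": 1},
    {"translation": [0,0,0.1],"turn": [0,0,0],"claw": 1},
    {"translation": [0,0,0.05],"turn": [0,0,0],"claw": 1},
    {"translation": [0,0,0.03],"turn": [0,0,0],"claw": 1},
    {"translation": [0,0,0],"turn": [0,0,0],"claw": 1},
    {"translation": [0,0,0],"turn": [0,0,0],"claw": 1},
  ],
)

```text
time_s: 12.77
position: [0.4678, 0.0007, -0.0065]
orientation: [3.142, 0.0, 1.571]
contact_force: [-0.5, -0.2, -1.9]
grip_width: 0.0485
```

Emit:
move_arm(
  increments=[
    {"translation": [0,0,0],"turn": [0,0,0],"claw": 0.3},
    {"translation": [0,0,0],"turn": [0,0,0],"claw": 0.3},
    {"translation": [0,0,0],"turn": [0,0,0],"claw": 0.3},
    {"translation": [0,0,-0.1],"turn": [0,0,0],"claw": 0.3},
    {"translation": [0,0,-0.15],"turn": [0,0,0],"claw": 0.3},
    {"translation": [0,0,-0.15],"turn": [0,0,0],"claw": 0.3},
    {"translation": [0,0,-0.1],"turn": [0,0,0],"claw": 0.22},
    {"translation": [0,0,0],"turn": [0,0,0],"claw": 0.22},
  ],
)

```text
time_s: 13.43
position: [0.4702, 0.0009, 0.0976]
orientation: [3.135, -0.003, 1.57]
contact_force: [0.3, -0.1, -0.4]
grip_width: 0.0666
```

Emit:
move_arm(
  increments=[
    {"translation": [-0.0975,0.1025,0],"turn": [0,0,0],"claw": 0.22},
    {"translation": [-0.0975,0.1025,0],"turn": [0,0,0],"claw": 0.22},
    {"translation": [-0.0975,0.1025,0],"turn": [0,0,0],"claw": 0.22},
    {"translation": [-0.0975,0.1025,0],"turn": [0,0,0],"claw": 0.22},
    {"translation": [-0.0975,0.1025,0],"turn": [0,0,0],"claw": 0.22},
    {"translation": [-0.0975,0.1025,0],"turn": [0,0,0],"claw": 0.22},
    {"translation": [-0.0975,0.1025,0],"turn": [0,0,0],"claw": 0.22},
    {"translation": [-0.0975,0.1025,0],"turn": [0,0,0],"claw": 0.22},
  ],
)

```text
time_s: 14.1
position: [0.6323, -0.1561, 0.0927]
orientation: [-3.141, -0.0, 1.571]
contact_force: [-0.6, 0.1, 1.2]
grip_width: 0.0665
```

Emit:
move_arm(
  increments=[
    {"translation": [0,0,0],"turn": [0,0,0],"claw": 0.22},
    {"translation": [0,0,0],"turn": [0,0,0],"claw": 0.22},
    {"translation": [0,0,0],"turn": [0,0,0],"claw": 0.22},
  ],
)

```text
time_s: 14.35
position: [0.631, -0.1551, 0.0928]
orientation: [-3.141, -0.0, 1.571]
contact_force: [-0.2, -0.1, 0.3]
grip_width: 0.0667
```

```bash
cat >> h.py <<'E'
def blobs(n,im,w,thr=140,box=None):
    """white round things: centre at heights of both ring kinds"""
    g=cv2.GaussianBlur(im,(3,3),0);hsv=cv2.cvtColor(g,cv2.COLOR_BGR2HSV)
    m=((hsv[...,2]>thr)&(hsv[...,1]<80)).astype(np.uint8)
    for ct in cv2.findContours(m,cv2.RETR_EXTERNAL,cv2.CHAIN_APPROX_NONE)[0]:
        if cv2.contourArea(ct)<150: continue
        ct=ct[:,0]
        for h in(.018,.014):
            P=plane(n,ct,h,w)[:,:2];(x,y),r=cv2.minEnclosingCircle(P.astype(np.float32))
            M=cv2.contourArea(P.astype(np.float32))/(np.pi*r*r)
            if .017<r<.032 and M>.85: print(ct.mean(0).round(),h,np.round([x,y,2*r],4),round(M,2))
E
python3 - <<'E'
from h import *
w=robot.camera_model("wrist");a=robot.capture("wrist");print(robot.observe()["position"]);cv2.imwrite("pics/w7.png",a)
blobs("wrist",a,w)
E
```

```text
[ 0.63103982 -0.15452092  0.09298204]
[326. 367.] 0.018 [ 0.636  -0.2545  0.0537] 0.95
[326. 367.] 0.014 [ 0.6361 -0.2573  0.0546] 0.95
[239.  48.] 0.018 [ 0.5796 -0.0233  0.0392] 0.9
[239.  48.] 0.014 [ 0.5787 -0.0223  0.0399] 0.9
[93. 37.] 0.018 [0.4665 0.0022 0.0521] 0.96
[93. 37.] 0.014 [0.4637 0.0037 0.053 ] 0.96
```

The first ring sits at (0.4665,0.002), 52 mm, as planned. One small ring was knocked from (0.607,-0.060) to (0.579,-0.022), noted. Now picking large ring B.

Emit:
move_arm(
  increments=[
    {"translation": [-0.002,0,0.12],"turn": [0,0,0],"claw": 0.22},
    {"translation": [0,0,0.12],"turn": [0,0,0],"claw": 0.22},
    {"translation": [0,0,0.12],"turn": [0,0,0],"claw": 0.22},
    {"translation": [0,0,0.1],"turn": [0,0,0],"claw": 0.22},
    {"translation": [0,0,0.05],"turn": [0,0,0],"claw": 0.22},
    {"translation": [0,0,0.028],"turn": [0,0,0],"claw": 0.22},
    {"translation": [0,0,0],"turn": [0,0,0],"claw": 0.22},
    {"translation": [0,0,0],"turn": [0,0,0],"claw": 0.22},
  ],
)

```text
time_s: 15.07
position: [0.632, -0.1556, -0.0134]
orientation: [3.14, -0.0, 1.571]
contact_force: [-0.1, -0.7, 0.2]
grip_width: 0.0667
```

Emit:
move_arm(
  increments=[
    {"translation": [0,0,0],"turn": [0,0,0],"claw": 0.5},
    {"translation": [0,0,0],"turn": [0,0,0],"claw": 0.5},
    {"translation": [0,0,0],"turn": [0,0,0],"claw": 1},
    {"translation": [0,0,0],"turn": [0,0,0],"claw": 1},
    {"translation": [0,0,0],"turn": [0,0,0],"claw": 1},
    {"translation": [0,0,0],"turn": [0,0,0],"claw": 1},
  ],
)

```text
time_s: 15.57
position: [0.6325, -0.156, -0.0124]
orientation: [3.139, -0.0, 1.571]
contact_force: [-2.5, 1.9, 7.2]
grip_width: 0.0485
```

Emit:
move_arm(
  increments=[
    {"translation": [0,0,-0.02],"turn": [0,0,0],"claw": 1},
    {"translation": [0,0,-0.1],"turn": [0,0,0],"claw": 1},
    {"translation": [0,0,-0.15],"turn": [0,0,0],"claw": 1},
    {"translation": [0,0,-0.15],"turn": [0,0,0],"claw": 1},
    {"translation": [0,0,-0.1],"turn": [0,0,0],"claw": 1},
    {"translation": [0,0,0],"turn": [0,0,0],"claw": 1},
    {"translation": [0,0,0],"turn": [0,0,0],"claw": 1},
  ],
)

```text
time_s: 16.15
position: [0.6321, -0.1559, 0.0909]
orientation: [3.139, -0.0, 1.571]
contact_force: [-0.0, -0.5, -3.3]
grip_width: 0.0483
```

Emit:
move_arm(
  increments=[
    {"translation": [0.08,-0.1135,0],"turn": [0,0,0],"claw": 1},
    {"translation": [0.08,-0.1135,0],"turn": [0,0,0],"claw": 1},
    {"translation": [0.08,-0.1135,0],"turn": [0,0,0],"claw": 1},
    {"translation": [0.08,-0.1135,0],"turn": [0,0,0],"claw": 1},
    {"translation": [0.08,-0.1135,0],"turn": [0,0,0],"claw": 1},
    {"translation": [0.08,-0.1135,0],"turn": [0,0,0],"claw": 1},
    {"translation": [0,0,0],"turn": [0,0,0],"claw": 1},
    {"translation": [0,0,0],"turn": [0,0,0],"claw": 1},
  ],
)

```text
time_s: 16.82
position: [0.4937, -0.0584, 0.0887]
orientation: [-3.14, -0.001, 1.573]
contact_force: [0.6, -0.1, -1.7]
grip_width: 0.0483
```

Emit:
move_arm(
  increments=[
    {"translation": [0,0,0.1],"turn": [0,0,0],"claw": 1},
    {"translation": [0,0,0.1],"turn": [0,0,0],"claw": 1},
    {"translation": [0,0,0.1],"turn": [0,0,0],"claw": 1},
    {"translation": [0,0,0.1],"turn": [0,0,0],"claw": 1},
    {"translation": [0,0,0.05],"turn": [0,0,0],"claw": 1},
    {"translation": [0,0,0.045],"turn": [0,0,0],"claw": 1},
    {"translation": [0,0,0],"turn": [0,0,0],"claw": 1},
    {"translation": [0,0,0],"turn": [0,0,0],"claw": 1},
  ],
)

```text
time_s: 17.48
position: [0.4957, -0.0604, -0.0094]
orientation: [3.141, 0.001, 1.57]
contact_force: [-0.4, -0.7, -1.4]
grip_width: 0.0485
```

Emit:
move_arm(
  increments=[
    {"translation": [0,0,0],"turn": [0,0,0],"claw": 0.3},
    {"translation": [0,0,0],"turn": [0,0,0],"claw": 0.3},
    {"translation": [0,0,0],"turn": [0,0,0],"claw": 0.3},
    {"translation": [0,0,-0.1],"turn": [0,0,0],"claw": 0.3},
    {"translation": [0,0,-0.15],"turn": [0,0,0],"claw": 0.3},
    {"translation": [0,0,-0.15],"turn": [0,0,0],"claw": 0.3},
    {"translation": [0,0,-0.1],"turn": [0,0,0],"claw": 0.22},
    {"translation": [0,0,0],"turn": [0,0,0],"claw": 0.22},
  ],
)

```text
time_s: 18.15
position: [0.4979, -0.0599, 0.0947]
orientation: [3.135, -0.002, 1.571]
contact_force: [0.4, 1.2, 0.1]
grip_width: 0.0668
```

Emit:
move_arm(
  increments=[
    {"translation": [-0.1216,0.0878,0],"turn": [0,0,0],"claw": 0.22},
    {"translation": [-0.1216,0.0878,0],"turn": [0,0,0],"claw": 0.22},
    {"translation": [-0.1216,0.0878,0],"turn": [0,0,0],"claw": 0.22},
    {"translation": [-0.1216,0.0878,0],"turn": [0,0,0],"claw": 0.22},
    {"translation": [-0.1216,0.0878,0],"turn": [0,0,0],"claw": 0.22},
    {"translation": [-0.1216,0.0878,0],"turn": [0,0,0],"claw": 0.22},
    {"translation": [-0.1216,0.0878,0],"turn": [0,0,0],"claw": 0.22},
    {"translation": [-0.1216,0.0878,0],"turn": [0,0,0],"claw": 0.22},
  ],
)

```text
time_s: 18.82
position: [0.6364, -0.2553, 0.0897]
orientation: [-3.141, -0.001, 1.571]
contact_force: [0.2, -0.8, 0.2]
grip_width: 0.0667
```

Emit:
move_arm(
  increments=[
    {"translation": [0,0,0],"turn": [0,0,0],"claw": 0.22},
    {"translation": [0,0,0],"turn": [0,0,0],"claw": 0.22},
    {"translation": [0,0,0],"turn": [0,0,0],"claw": 0.22},
  ],
)

```text
time_s: 19.07
position: [0.6354, -0.2539, 0.0899]
orientation: [-3.141, -0.001, 1.571]
contact_force: [-0.6, -0.4, 0.3]
grip_width: 0.0671
```

Down 104 mm, close, lift.

Emit:
move_arm(
  increments=[
    {"translation": [-0.003,0.001,0.12],"turn": [0,0,0],"claw": 0.22},
    {"translation": [0,0,0.12],"turn": [0,0,0],"claw": 0.22},
    {"translation": [0,0,0.12],"turn": [0,0,0],"claw": 0.22},
    {"translation": [0,0,0.09],"turn": [0,0,0],"claw": 0.22},
    {"translation": [0,0,0.045],"turn": [0,0,0],"claw": 0.22},
    {"translation": [0,0,0.022],"turn": [0,0,0],"claw": 0.22},
    {"translation": [0,0,0],"turn": [0,0,0],"claw": 0.22},
    {"translation": [0,0,0],"turn": [0,0,0],"claw": 0.22},
  ],
)

```text
time_s: 19.73
position: [0.6365, -0.2548, -0.0117]
orientation: [3.14, 0.0, 1.571]
contact_force: [0.7, 0.2, 0.0]
grip_width: 0.0666
```

Emit:
move_arm(
  increments=[
    {"translation": [0,0,0],"turn": [0,0,0],"claw": 0.5},
    {"translation": [0,0,0],"turn": [0,0,0],"claw": 0.5},
    {"translation": [0,0,0],"turn": [0,0,0],"claw": 1},
    {"translation": [0,0,0],"turn": [0,0,0],"claw": 1},
    {"translation": [0,0,0],"turn": [0,0,0],"claw": 1},
    {"translation": [0,0,0],"turn": [0,0,0],"claw": 1},
  ],
)

```text
time_s: 20.23
position: [0.6368, -0.2553, -0.0107]
orientation: [3.139, 0.0, 1.571]
contact_force: [-2.3, 2.2, 9.1]
grip_width: 0.0476
```

Emit:
move_arm(
  increments=[
    {"translation": [0,0,-0.02],"turn": [0,0,0],"claw": 1},
    {"translation": [0,0,-0.1],"turn": [0,0,0],"claw": 1},
    {"translation": [0,0,-0.15],"turn": [0,0,0],"claw": 1},
    {"translation": [0,0,-0.15],"turn": [0,0,0],"claw": 1},
    {"translation": [0,0,-0.1],"turn": [0,0,0],"claw": 1},
    {"translation": [0,0,0],"turn": [0,0,0],"claw": 1},
    {"translation": [0,0,0],"turn": [0,0,0],"claw": 1},
  ],
)

```text
time_s: 20.82
position: [0.6366, -0.2552, 0.0927]
orientation: [3.139, 0.0, 1.571]
contact_force: [-0.1, 0.1, -3.2]
grip_width: 0.0475
```

Emit:
move_arm(
  increments=[
    {"translation": [0.094,-0.1132,0],"turn": [0,0,0],"claw": 1},
    {"translation": [0.094,-0.1132,0],"turn": [0,0,0],"claw": 1},
    {"translation": [0.094,-0.1132,0],"turn": [0,0,0],"claw": 1},
    {"translation": [0.094,-0.1132,0],"turn": [0,0,0],"claw": 1},
    {"translation": [0.094,-0.1132,0],"turn": [0,0,0],"claw": 1},
    {"translation": [0.094,-0.1132,0],"turn": [0,0,0],"claw": 1},
    {"translation": [0.094,-0.1132,0],"turn": [0,0,0],"claw": 1},
    {"translation": [0,0,0],"turn": [0,0,0],"claw": 1},
  ],
)

```text
time_s: 21.48
position: [0.4727, -0.1195, 0.0892]
orientation: [-3.136, -0.004, 1.573]
contact_force: [1.2, -0.0, -2.9]
grip_width: 0.0478
```

Emit:
move_arm(
  increments=[
    {"translation": [0,0,0.1],"turn": [0,0,0],"claw": 1},
    {"translation": [0,0,0.1],"turn": [0,0,0],"claw": 1},
    {"translation": [0,0,0.1],"turn": [0,0,0],"claw": 1},
    {"translation": [0,0,0.1],"turn": [0,0,0],"claw": 1},
    {"translation": [0,0,0.05],"turn": [0,0,0],"claw": 1},
    {"translation": [0,0,0.035],"turn": [0,0,0],"claw": 1},
    {"translation": [0,0,0],"turn": [0,0,0],"claw": 1},
    {"translation": [0,0,0],"turn": [0,0,0],"claw": 1},
  ],
)

```text
time_s: 22.15
position: [0.4774, -0.1236, -0.0059]
orientation: [-3.141, 0.0, 1.57]
contact_force: [0.4, -0.9, -1.6]
grip_width: 0.0476
```

Emit:
move_arm(
  increments=[
    {"translation": [0,0,0],"turn": [0,0,0],"claw": 0.3},
    {"translation": [0,0,0],"turn": [0,0,0],"claw": 0.3},
    {"translation": [0,0,0],"turn": [0,0,0],"claw": 0.3},
    {"translation": [0,0,-0.1],"turn": [0,0,0],"claw": 0.3},
    {"translation": [0,0,-0.2],"turn": [0,0,0],"claw": 0.3},
    {"translation": [0,0,-0.2],"turn": [0,0,0],"claw": 0.3},
    {"translation": [0,0,-0.2],"turn": [0,0,0],"claw": 1},
    {"translation": [0,0,-0.2],"turn": [0,0,0],"claw": 1},
  ],
)

```text
time_s: 22.82
position: [0.4771, -0.1237, 0.1764]
orientation: [3.141, -0.0, 1.57]
contact_force: [1.6, 0.3, -0.5]
grip_width: 0.0367
```

Emit:
move_arm(
  increments=[
    {"translation": [-0.155,-0.029,-0.025],"turn": [0,0,0],"claw": 1},
    {"translation": [-0.155,-0.029,-0.025],"turn": [0,0,0],"claw": 1},
    {"translation": [-0.155,-0.029,-0.025],"turn": [0,0,0],"claw": 1},
    {"translation": [-0.155,-0.029,-0.025],"turn": [0,0,0],"claw": 1},
    {"translation": [-0.155,-0.029,-0.025],"turn": [0,0,0],"claw": 1},
    {"translation": [-0.155,-0.029,-0.025],"turn": [0,0,0],"claw": 1},
    {"translation": [0,0,0],"turn": [0,0,0.0525],"claw": 1},
    {"translation": [0,0,0],"turn": [0,0,0.0525],"claw": 1},
  ],
)

```text
time_s: 23.48
position: [0.4415, -0.312, 0.2048]
orientation: [3.141, 0.001, 1.352]
contact_force: [0.7, 0.0, -0.6]
grip_width: -0.0001
```

Emit:
move_arm(
  increments=[
    {"translation": [0,0,0],"turn": [0,0,0],"claw": 1},
    {"translation": [0,0,0],"turn": [0,0,0],"claw": 1},
    {"translation": [0,0,0],"turn": [0,0,0],"claw": 1},
  ],
)

```text
time_s: 23.73
position: [0.4429, -0.3089, 0.2042]
orientation: [3.141, -0.0, 1.365]
contact_force: [0.8, 0.4, -0.1]
grip_width: 0.0003
```

Run:
```python
from h import *
w=robot.camera_model("wrist");a=robot.capture("wrist");s=robot.observe();print(s["position"],s["orientation"])
np.savez("w8.npz",**w);cv2.imwrite("pics/w8f.png",a)
p=proj("wrist",[[.4425,-.3285,.06]],w)[0];print(p)
x,y=p.astype(int)
t=robot.capture("top")
cv2.imwrite("pics/w8.png",np.hstack([cv2.resize(a[y-80:y+80,x-80:x+80],(480,480),interpolation=cv2.INTER_CUBIC),cv2.resize(t[215:305,320:380],(320,480),interpolation=cv2.INTER_CUBIC)]))
blobs("wrist",a,w)
```

```text
[ 0.44289688 -0.30882456  0.20423273] [ 3.14135090e+00 -4.68732279e-04  1.36461296e+00]
[323.41132821 243.66408593]
```

View pics/w8.png

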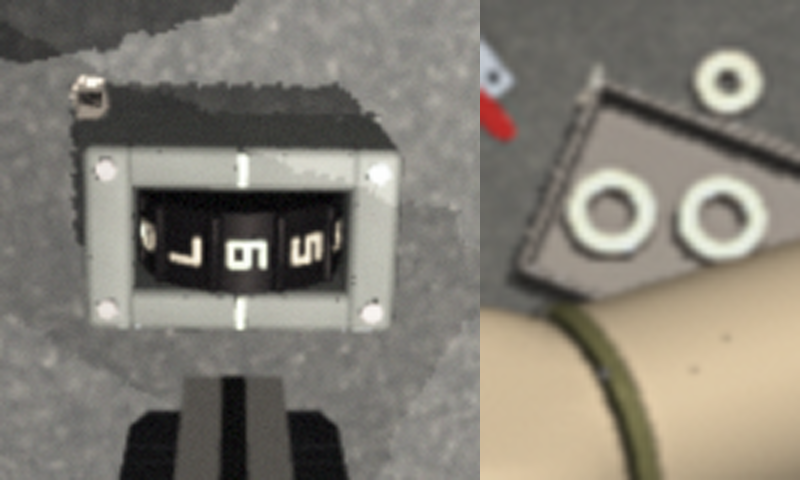

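Wheel shows 7 left, 6 centre (between the marks), 5 right, so it's set at 6 and must go to 3, three digits toward the robot. The top view shows large rings lying in the tray. Now to compute the wheel's location.

Run:
```python
from h import *
w=dict(np.load("w8.npz"))
c=np.array([[82,148],[402,152],[392,328],[88,326]])/3+[243,163]
P=plane("wrist",c,.058,w)[:,:2];print(np.round(P,4).tolist(),P.mean(0),[np.linalg.norm(P[i]-P[i-1]) for i in range(4)])
m=plane("wrist",np.array([[243,168],[240,312]])/3+[243,163],.058,w);print(m)
C=np.r_[m[:,:2].mean(0),.072]
s=robot.observe();p=s["position"];y=s["orientation"][2]
d=C-p;print(C,"tool dx,dy",d@[np.cos(y),np.sin(y),0],d@[np.sin(y),-np.cos(y),0])
v=plane("wrist",np.array([[147,220],[340,220]])/3+[243,163],.06,w);print(v)
```

```text
[[0.4037, -0.2925], [0.4928, -0.3123], [0.4811, -0.3645], [0.3924, -0.3453]] [ 0.44248399 -0.32864392] [np.float64(0.053971399999144944), np.float64(0.0912644935204943), np.float64(0.053528464288222964), np.float64(0.09072447396307072)]
[[ 0.44733171 -0.30772076  0.058     ]
 [ 0.43768279 -0.35007819  0.058     ]]
[ 0.44250725 -0.32889947  0.072     ] tool dx,dy -0.01964515339305354 0.0037521434951420215
[[ 0.41741252 -0.31654898  0.06      ]
 [ 0.47156303 -0.32787332  0.06      ]]
```

Emit:
move_arm(
  increments=[
    {"translation": [-0.098,0.0685,0.095],"turn": [0,0,0],"claw": 1},
    {"translation": [0,0,0.15],"turn": [0,0,0],"claw": 1},
    {"translation": [0,0,0.15],"turn": [0,0,0],"claw": 1},
    {"translation": [0,0,0.15],"turn": [0,0,0],"claw": 1},
    {"translation": [0,0,0.1],"turn": [0,0,0],"claw": 1},
    {"translation": [0,0,0.05],"turn": [0,0,0],"claw": 1},
    {"translation": [0,0,0],"turn": [0,0,0],"claw": 1},
    {"translation": [0,0,0],"turn": [0,0,0],"claw": 1},
  ],
)

```text
time_s: 24.5
position: [0.4522, -0.3315, 0.0658]
orientation: [3.141, 0.0, 1.361]
contact_force: [-0.3, -0.6, -0.1]
grip_width: 0.0002
```

Emit:
move_arm(
  increments=[
    {"translation": [0,0,0.01],"turn": [0,0,0],"claw": 1},
    {"translation": [0,0,0.01],"turn": [0,0,0],"claw": 1},
    {"translation": [0,0,0.01],"turn": [0,0,0],"claw": 1},
    {"translation": [0,0,0],"turn": [0,0,0],"claw": 1},
    {"translation": [0,0,0],"turn": [0,0,0],"claw": 1},
  ],
)

```text
time_s: 24.92
position: [0.4521, -0.3313, 0.0594]
orientation: [3.141, -0.0, 1.361]
contact_force: [0.5, -0.0, 0.5]
grip_width: -0.0002
```

Emit:
move_arm(
  increments=[
    {"translation": [0,0,0.01],"turn": [0,0,0],"claw": 1},
    {"translation": [0,0,0.01],"turn": [0,0,0],"claw": 1},
    {"translation": [0,0,0],"turn": [0,0,0],"claw": 1},
    {"translation": [0,0,0],"turn": [0,0,0],"claw": 1},
  ],
)

```text
time_s: 25.25
position: [0.4518, -0.3313, 0.055]
orientation: [-3.141, -0.0, 1.361]
contact_force: [1.2, 0.4, 0.2]
grip_width: 0.0002
```

Emit:
move_arm(
  increments=[
    {"translation": [0,0,0.01],"turn": [0,0,0],"claw": 1},
    {"translation": [0,0,0.01],"turn": [0,0,0],"claw": 1},
    {"translation": [0,0,0],"turn": [0,0,0],"claw": 1},
    {"translation": [0,0,0],"turn": [0,0,0],"claw": 1},
  ],
)

```text
time_s: 25.58
position: [0.4518, -0.3313, 0.051]
orientation: [-3.141, -0.0, 1.361]
contact_force: [-0.6, -1.0, 0.8]
grip_width: 0.0004
```

Emit:
move_arm(
  increments=[
    {"translation": [0,0,0.005],"turn": [0,0,0],"claw": 1},
    {"translation": [0,0,0.005],"turn": [0,0,0],"claw": 1},
    {"translation": [0,0,0],"turn": [0,0,0],"claw": 1},
    {"translation": [0,0,0],"turn": [0,0,0],"claw": 1},
  ],
)

```text
time_s: 25.92
position: [0.4521, -0.3315, 0.0494]
orientation: [3.141, 0.0, 1.361]
contact_force: [-0.2, 1.0, 3.9]
grip_width: 0.0002
```

Contact at TCP z ≈ 0.050, so the tips are 22 mm above the reported TCP. Press 2 mm more and drag 19 mm toward the robot.

Emit:
move_arm(
  increments=[
    {"translation": [0,0,0.01],"turn": [0,0,0],"claw": 1},
    {"translation": [0,0,0],"turn": [0,0,0],"claw": 1},
    {"translation": [0,-0.02,0],"turn": [0,0,0],"claw": 1},
    {"translation": [0,-0.02,0],"turn": [0,0,0],"claw": 1},
    {"translation": [0,-0.02,0],"turn": [0,0,0],"claw": 1},
    {"translation": [0,-0.02,0],"turn": [0,0,0],"claw": 1},
    {"translation": [0,-0.015,0],"turn": [0,0,0],"claw": 1},
    {"translation": [0,0,0],"turn": [0,0,0],"claw": 1},
  ],
)

```text
time_s: 26.58
position: [0.434, -0.3278, 0.0478]
orientation: [3.139, 0.0, 1.361]
contact_force: [1.8, -0.6, 4.7]
grip_width: -0.0001
```

Emit:
move_arm(
  increments=[
    {"translation": [0,0,0],"turn": [0,0,0],"claw": 1},
  ],
)

```text
time_s: 26.67
position: [0.434, -0.3278, 0.0477]
orientation: [3.14, 0.0, 1.361]
contact_force: [1.3, -1.0, 6.3]
grip_width: 0.0004
```

Emit:
move_arm(
  increments=[
    {"translation": [0,0,-0.05],"turn": [0,0,0],"claw": 1},
    {"translation": [0,0,-0.05],"turn": [0,0,0],"claw": 1},
    {"translation": [0.1,0.0,-0.15],"turn": [0,0,0],"claw": 1},
    {"translation": [0.1,0,-0.15],"turn": [0,0,0],"claw": 1},
    {"translation": [0,0,-0.15],"turn": [0,0,0],"claw": 1},
    {"translation": [0,0,0],"turn": [0,0,0],"claw": 1},
    {"translation": [0,0,0],"turn": [0,0,0],"claw": 1},
  ],
)

```text
time_s: 27.25
position: [0.4426, -0.2884, 0.1591]
orientation: [3.138, -0.001, 1.362]
contact_force: [-0.6, 1.2, -0.4]
grip_width: 0.0
```

```bash
cat >> h.py <<'E'
def wheelpic(f):
    w=robot.camera_model("wrist");a=robot.capture("wrist");s=robot.observe();print(s["position"],s["orientation"])
    x,y=proj("wrist",[[.4425,-.3285,.06]],w)[0].astype(int);print(x,y)
    cv2.imwrite(f,cv2.resize(a[y-70:y+70,x-80:x+80],(480,420),interpolation=cv2.INTER_CUBIC))
E
python3 -c "
from h import *
wheelpic('pics/w9.png')"
```

```text
[ 0.44183685 -0.288134    0.1578184 ] [ 3.14051992e+00 -7.59431017e-04  1.36117275e+00]
329 285
```

View pics/w9.png

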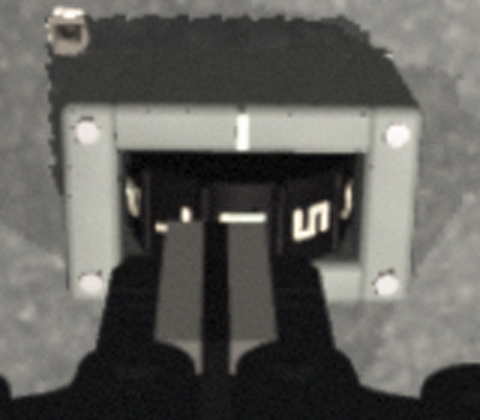

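Digits still read as 5 on the right, with the centre unchanged, so the tip slipped (drag force ~1.5 N). I'll press deeper, 4.5 mm, and watch the force during the drag.

Emit:
move_arm(
  increments=[
    {"translation": [-0.1,0.05,0.1],"turn": [0,0,0],"claw": 1},
    {"translation": [-0.1,0.045,0.1],"turn": [0,0,0],"claw": 1},
    {"translation": [0,0,0.15],"turn": [0,0,0],"claw": 1},
    {"translation": [0,0,0.15],"turn": [0,0,0],"claw": 1},
    {"translation": [0,0,0.04],"turn": [0,0,0],"claw": 1},
    {"translation": [0,0,0.02],"turn": [0,0,0],"claw": 1},
    {"translation": [0,0,0],"turn": [0,0,0],"claw": 1},
    {"translation": [0,0,0],"turn": [0,0,0],"claw": 1},
  ],
)

```text
time_s: 27.97
position: [0.4519, -0.3318, 0.0462]
orientation: [-3.141, -0.0, 1.36]
contact_force: [-2.0, 0.9, 6.8]
grip_width: 0.0001
```

Emit:
move_arm(
  increments=[
    {"translation": [0,-0.012,0],"turn": [0,0,0],"claw": 1},
    {"translation": [0,-0.012,0],"turn": [0,0,0],"claw": 1},
    {"translation": [0,-0.012,0],"turn": [0,0,0],"claw": 1},
  ],
)

```text
time_s: 28.22
position: [0.4468, -0.3307, 0.0472]
orientation: [3.138, 0.001, 1.361]
contact_force: [4.7, -2.0, 6.1]
grip_width: -0.0002
```

Emit:
move_arm(
  increments=[
    {"translation": [0,-0.012,0],"turn": [0,0,0],"claw": 1},
    {"translation": [0,-0.012,0],"turn": [0,0,0],"claw": 1},
    {"translation": [0,-0.012,0],"turn": [0,0,0],"claw": 1},
    {"translation": [0,-0.012,0],"turn": [0,0,0],"claw": 1},
    {"translation": [0,-0.011,0],"turn": [0,0,0],"claw": 1},
    {"translation": [0,0,0],"turn": [0,0,0],"claw": 1},
  ],
)

```text
time_s: 28.72
position: [0.4348, -0.3281, 0.0471]
orientation: [3.138, 0.0, 1.361]
contact_force: [3.2, -0.7, 6.2]
grip_width: -0.0001
```

Emit:
move_arm(
  increments=[
    {"translation": [0,0,-0.05],"turn": [0,0,0],"claw": 1},
    {"translation": [0,0,-0.05],"turn": [0,0,0],"claw": 1},
    {"translation": [0,0,-0.2],"turn": [0,0,0],"claw": 1},
    {"translation": [0.1,0.02,-0.2],"turn": [0,0,0],"claw": 1},
    {"translation": [0,0,-0.2],"turn": [0,0,0],"claw": 1},
    {"translation": [0,0,-0.09],"turn": [0,0,0],"claw": 1},
    {"translation": [0,0,0],"turn": [0,0,0],"claw": 1},
    {"translation": [0,0,0],"turn": [0,0,0],"claw": 1},
  ],
)

```text
time_s: 29.38
position: [0.441, -0.3102, 0.2018]
orientation: [3.14, -0.001, 1.361]
contact_force: [-0.2, 0.9, -1.5]
grip_width: -0.0001
```

```bash
cat >> h.py <<'E'
def wheel(f=None):
    """ASCII of the wheel's window rectified on the plane z=.071: cols along housing x, rows along -y"""
    if f: w=dict(np.load(f+".npz"));a=cv2.imread("pics/w8f.png")
    else: w=robot.camera_model("wrist");a=robot.capture("wrist");cv2.imwrite("pics/last.png",a)
    t=np.radians(-12.1);C=np.array([.4425,-.3288]);ex=np.array([np.cos(t),np.sin(t)]);ey=np.array([-ex[1],ex[0]])
    X,Y=np.meshgrid(np.arange(-30,31,1)/1e3,np.arange(12,-13,-1.5)/1e3)
    Z=np.sqrt(np.maximum(.030**2-X**2,0))+.040
    P=np.c_[C+X.reshape(-1,1)*ex+Y.reshape(-1,1)*ey,Z.ravel()]
    u=proj("wrist",P,w).astype(np.float32).reshape(X.shape+(2,))
    g=cv2.remap(cv2.cvtColor(a,cv2.COLOR_BGR2GRAY),u[...,0],u[...,1],cv2.INTER_LINEAR)
    for r in g: print("".join(" .:*#"[min(4,int(v)//50)] for v in r))
E
python3 -c "
from h import *
wheel('w8');print(robot.observe()['position']);wheel()"
```

```text
.                                                           :
                             .......                         
                      .    ..........                        
                      .     ........     .                   
                            .........                        
  ...            ..   .   ..:.::..::.       ..  .....    ..  
 :::..          *#*      :###########.     .**:.*###*.   .:. 
.*:::.         .*#*      :##*:###**##.     .*#:.***##:   .*:.
**:*:.          *#*      :##:.*##.:##.     .*#:.**:**:   .*:.
#***:.    .....:*#*      :##::*##.:##:     .*#*:**:**:.. .::.
****.    :#**#####:      :#######.:##:     .*####*:**:.. .:::
*:..     .:::::.::.      .:****::..::.      .:::::..:. .  ..:
:                          .........                   .    .
.                          .........                   .     
                            ........                   .     
                           ..........                        
         .........::.....:::.:::.::::::.......... .          
[ 0.4409961  -0.31021932  0.20181227]
.       
[... 342 characters left out ...]
   ..  .....  .  ..  
.:*:          .*#:     .*##########*.  .  :##..*###*. .  .:: 
.**:  .       .*#:     .*#*:*##*:##*.     :##.:#**##: .  .::.
***.  .       .*#:     .*#*.:##:.*#*.  .  :##.:#*:*#: .  .:::
**:.  .  .....:##.     .*#*::##:.*#*.     :##::#*:*#: . ..:::
*::.    :*######*.     .*######:.*#*.     :#####*:*#: ..:*::.
::.   . ...:::...       .:****:..:::      .::::::..:. .  ..::
:                          ........                   .     :
                          ........                    .     .
                          ........                           
                         ..........                          
          ........:...:::.:..:::::::::...:.......        .
```

The ASCII window clearly shows 7·6·5, so the wheel is unchanged. The fingertips are only about 14 mm thick and actual press was just 2.7 mm because the arm gives. I'll start farther back, behind the rib at +10 mm, and press deeper.

Emit:
move_arm(
  increments=[
    {"translation": [-0.1,0.115,0.1],"turn": [0,0,0],"claw": 1},
    {"translation": [0,0,0.2],"turn": [0,0,0],"claw": 1},
    {"translation": [0,0,0.2],"turn": [0,0,0],"claw": 1},
    {"translation": [0,0,0.2],"turn": [0,0,0],"claw": 1},
    {"translation": [0,0,0.06],"turn": [0,0,0],"claw": 1},
    {"translation": [0,0,0.04],"turn": [0,0,0],"claw": 1},
    {"translation": [0,0,0],"turn": [0,0,0],"claw": 1},
    {"translation": [0,0,0],"turn": [0,0,0],"claw": 1},
  ],
)

```text
time_s: 30.1
position: [0.4621, -0.3345, 0.0422]
orientation: [3.137, -0.0, 1.362]
contact_force: [6.2, 2.0, 8.4]
grip_width: -0.0001
```

Emit:
move_arm(
  increments=[
    {"translation": [0,-0.015,0],"turn": [0,0,0],"claw": 1},
    {"translation": [0,-0.015,0],"turn": [0,0,0],"claw": 1},
    {"translation": [0,-0.015,0],"turn": [0,0,0],"claw": 1},
    {"translation": [0,-0.015,0],"turn": [0,0,0],"claw": 1},
  ],
)

```text
time_s: 30.43
position: [0.4527, -0.3325, 0.0441]
orientation: [3.132, 0.0, 1.363]
contact_force: [11.2, 4.4, 23.3]
grip_width: 0.0002
```

Emit:
move_arm(
  increments=[
    {"translation": [0,-0.015,0],"turn": [0,0,0],"claw": 1},
    {"translation": [0,-0.015,0],"turn": [0,0,0],"claw": 1},
    {"translation": [0,-0.015,0],"turn": [0,0,0],"claw": 1},
    {"translation": [0,-0.01,0],"turn": [0,0,0],"claw": 1},
    {"translation": [0,0,0],"turn": [0,0,0],"claw": 1},
    {"translation": [0,0,0],"turn": [0,0,0],"claw": 1},
  ],
)

```text
time_s: 30.93
position: [0.4376, -0.3293, 0.0433]
orientation: [3.14, -0.003, 1.361]
contact_force: [-6.7, 11.2, 32.9]
grip_width: -0.0003
```

Emit:
move_arm(
  increments=[
    {"translation": [0,0,-0.05],"turn": [0,0,0],"claw": 1},
    {"translation": [0,0,-0.05],"turn": [0,0,0],"claw": 1},
    {"translation": [0,0,-0.2],"turn": [0,0,0],"claw": 1},
    {"translation": [0.1,0.0,-0.2],"turn": [0,0,0],"claw": 1},
    {"translation": [0,0,-0.2],"turn": [0,0,0],"claw": 1},
    {"translation": [0,0,-0.1],"turn": [0,0,0],"claw": 1},
    {"translation": [0,0,0],"turn": [0,0,0],"claw": 1},
    {"translation": [0,0,0],"turn": [0,0,0],"claw": 1},
  ],
)

```text
time_s: 31.6
position: [0.4408, -0.3117, 0.1989]
orientation: [3.14, -0.0, 1.361]
contact_force: [-0.3, 0.0, -1.3]
grip_width: 0.0002
```

```bash
python3 -c "
from h import *
print(robot.observe()['position']);wheel()"
```

```text
[ 0.44076031 -0.31169557  0.19891907]
.                                                           *
                             ...  .                          
                             ......    .                     
                            .......    .                     
                            ..... ..   .                     
        .........       ... ..:::....  .      .....      ..  
  .:.  .*#*######:     .*#*..######*.  .      .*###*   ..:*: 
  ..   .*#:*#::*#:     .*#*..##*:##*.  .      :##*::   .:*#*.
  ..   .*#:**:.*#:     .*#*.:##:.*#*.  .      :#*.      .:#*:
 ...   .**:**:.*#:     .*#*::##:.*#*.       ..:#*..    ..:***
 ::.   .*###*:.**.     .*######:.*#*.     .:#######*  ..:**:*
.:.    ...:..  ..       :::::::...::       .:*::::::  . ..:::
:                          .......                    .     :
.                         .........                   .     .
                          ........                    .      
                         ..........                          
         . ......:...::::::..:::::::::...........
```

One click: it now shows 5. Two more strokes, pressing slightly less (the last bottomed out at 33 N).

Emit:
move_arm(
  increments=[
    {"translation": [-0.1,0.115,0.1],"turn": [0,0,0],"claw": 1},
    {"translation": [0,0,0.2],"turn": [0,0,0],"claw": 1},
    {"translation": [0,0,0.2],"turn": [0,0,0],"claw": 1},
    {"translation": [0,0,0.2],"turn": [0,0,0],"claw": 1},
    {"translation": [0,0,0.05],"turn": [0,0,0],"claw": 1},
    {"translation": [0,0,0.023],"turn": [0,0,0],"claw": 1},
    {"translation": [0,0,0],"turn": [0,0,0],"claw": 1},
    {"translation": [0,0,0],"turn": [0,0,0],"claw": 1},
  ],
)

```text
time_s: 32.32
position: [0.4586, -0.336, 0.0436]
orientation: [-3.141, -0.0, 1.36]
contact_force: [-0.9, 1.3, 7.3]
grip_width: 0.0001
```

Emit:
move_arm(
  increments=[
    {"translation": [0,-0.015,0],"turn": [0,0,0],"claw": 1},
    {"translation": [0,-0.015,0],"turn": [0,0,0],"claw": 1},
    {"translation": [0,-0.015,0],"turn": [0,0,0],"claw": 1},
    {"translation": [0,-0.015,0],"turn": [0,0,0],"claw": 1},
  ],
)

```text
time_s: 32.65
position: [0.4491, -0.3339, 0.0449]
orientation: [3.138, 0.001, 1.361]
contact_force: [3.3, 0.6, 8.3]
grip_width: 0.0001
```

Emit:
move_arm(
  increments=[
    {"translation": [0,-0.015,0],"turn": [0,0,0],"claw": 1},
    {"translation": [0,-0.015,0],"turn": [0,0,0],"claw": 1},
    {"translation": [0,-0.015,0],"turn": [0,0,0],"claw": 1},
    {"translation": [0,-0.01,0],"turn": [0,0,0],"claw": 1},
    {"translation": [0,0,0],"turn": [0,0,0],"claw": 1},
    {"translation": [0,0,0],"turn": [0,0,0],"claw": 1},
  ],
)

```text
time_s: 33.15
position: [0.4373, -0.3313, 0.0446]
orientation: [3.14, -0.0, 1.361]
contact_force: [0.8, 2.2, 8.9]
grip_width: 0.0002
```

Emit:
move_arm(
  increments=[
    {"translation": [0,0,-0.05],"turn": [0,0,0],"claw": 1},
    {"translation": [0,0,-0.05],"turn": [0,0,0],"claw": 1},
    {"translation": [0,0,-0.2],"turn": [0,0,0],"claw": 1},
    {"translation": [0.1,0.0,-0.2],"turn": [0,0,0],"claw": 1},
    {"translation": [0,0,-0.2],"turn": [0,0,0],"claw": 1},
    {"translation": [0,0,-0.1],"turn": [0,0,0],"claw": 1},
    {"translation": [0,0,0],"turn": [0,0,0],"claw": 1},
    {"translation": [0,0,0],"turn": [0,0,0],"claw": 1},
  ],
)

```text
time_s: 33.82
position: [0.4403, -0.313, 0.2017]
orientation: [3.14, -0.001, 1.361]
contact_force: [0.0, 0.1, -1.1]
grip_width: -0.0004
```

```bash
python3 -c "
from h import *
print(robot.observe()['position']);wheel()"
```

```text
[ 0.44033709 -0.31296115  0.20172428]
.                                                           *
                                 .                           
                  .             ...                          
                  .            ....                          
                  .             ..                   .      .
 .     .  .....   .       ..:::...      ...  .. ..   . ....  
...   :*:*####*.  .      .:#####:.     .:**.:**.**:  ..***#: 
...  .:*:*#*:#*:  .      .*##*::..      :##.:#*:*#*. .:**##*.
:*:  .:#:*#:.#*:  .      .*#*.....     .:##.:##:*#*. .:**##**
::.  .****#:.**:  .   ....*#*:....      :##::#*:*#:  .:***#**
*.   .*#*#*:.**.  .   :#########:.      :#########:  ..*:#*:*
:    ......  ..   .   ..::::::::..      .:::*:::::.  . ....::
.                 .        ......                    .      :
                  .        .....                            .
                  .        ..                                
                  .       ......                             
          ...........::::::..:::::::.............      . ..
```

Now 4. One more stroke.

Emit:
move_arm(
  increments=[
    {"translation": [-0.075,0.118,0.1],"turn": [0,0,0],"claw": 1},
    {"translation": [0,0,0.2],"turn": [0,0,0],"claw": 1},
    {"translation": [0,0,0.2],"turn": [0,0,0],"claw": 1},
    {"translation": [0,0,0.2],"turn": [0,0,0],"claw": 1},
    {"translation": [0,0,0.06],"turn": [0,0,0],"claw": 1},
    {"translation": [0,0,0.027],"turn": [0,0,0],"claw": 1},
    {"translation": [0,0,0],"turn": [0,0,0],"claw": 1},
    {"translation": [0,0,0],"turn": [0,0,0],"claw": 1},
  ],
)

```text
time_s: 34.53
position: [0.4606, -0.3325, 0.0442]
orientation: [3.141, -0.0, 1.361]
contact_force: [1.2, 1.8, 5.4]
grip_width: 0.0002
```

Emit:
move_arm(
  increments=[
    {"translation": [0,-0.015,0],"turn": [0,0,0],"claw": 1},
    {"translation": [0,-0.015,0],"turn": [0,0,0],"claw": 1},
    {"translation": [0,-0.015,0],"turn": [0,0,0],"claw": 1},
    {"translation": [0,-0.015,0],"turn": [0,0,0],"claw": 1},
  ],
)

```text
time_s: 34.87
position: [0.451, -0.3304, 0.0455]
orientation: [3.137, 0.0, 1.361]
contact_force: [3.4, 2.3, 6.4]
grip_width: -0.0002
```

Emit:
move_arm(
  increments=[
    {"translation": [0,-0.015,0],"turn": [0,0,0],"claw": 1},
    {"translation": [0,-0.015,0],"turn": [0,0,0],"claw": 1},
    {"translation": [0,-0.015,0],"turn": [0,0,0],"claw": 1},
    {"translation": [0,-0.01,0],"turn": [0,0,0],"claw": 1},
    {"translation": [0,0,0],"turn": [0,0,0],"claw": 1},
    {"translation": [0,0,0],"turn": [0,0,0],"claw": 1},
  ],
)

```text
time_s: 35.37
position: [0.4392, -0.3277, 0.0452]
orientation: [3.139, -0.001, 1.361]
contact_force: [1.8, 3.0, 7.6]
grip_width: -0.0003
```

Emit:
move_arm(
  increments=[
    {"translation": [0,0,-0.05],"turn": [0,0,0],"claw": 1},
    {"translation": [0,0,-0.05],"turn": [0,0,0],"claw": 1},
    {"translation": [0,0,-0.2],"turn": [0,0,0],"claw": 1},
    {"translation": [0.1,0.0,-0.2],"turn": [0,0,0],"claw": 1},
    {"translation": [0,0,-0.2],"turn": [0,0,0],"claw": 1},
    {"translation": [0,0,-0.1],"turn": [0,0,0],"claw": 1},
    {"translation": [0,0,0],"turn": [0,0,0],"claw": 1},
    {"translation": [0,0,0],"turn": [0,0,0],"claw": 1},
  ],
)

```text
time_s: 36.03
position: [0.4418, -0.3097, 0.2019]
orientation: [3.139, -0.001, 1.36]
contact_force: [-0.2, 0.4, -0.8]
grip_width: -0.0001
```

```bash
python3 -c "
from h import *
print(robot.observe()['position']);wheel()"
```

```text
[ 0.44175714 -0.30972788  0.2019424 ]
:                                                           :
                                ..                           
                  .            ...                         . 
                  .            ...                  ..     . 
                  .            ...                  ..      .
 .       ......   .   ... .:.  ...      ......  ..  ..       
..      .*##**:   .  :##..:#:.:*#:     .:#####:.**.  .       
:..     .*#:..    .  :##:.##:.:##.     .*#*:*#*.**:  .       
:*.     .*#:      .  :##..##:.:##.     .*#*.*#*.*#:  .       
*:.    .:##:..    .  :##::##*:*##.     .*#*.:#*:*#:  ......  
*.    .*####**.   .  :###########.     .*#*.:####*.  ..****. 
:    ....::...    .  .:::::::::::.  .   .:. .:::::.    ..:...
.                 .         .....   .                       .
                  .         . .     .                       .
                  .         .       .                        
                         ....... .                           
         ..........::::::::..:::::::..:::........       . ..
```

The window reads 3, but the ribs (cols 18 and 36) sit about 3 mm towards the robot compared with the earlier stops, roughly 0.1 rad. That's close to the tolerance, so I'll nudge it back with a short forward drag.

Emit:
move_arm(
  increments=[
    {"translation": [-0.093,-0.015,0.1],"turn": [0,0,0],"claw": 1},
    {"translation": [0,0,0.2],"turn": [0,0,0],"claw": 1},
    {"translation": [0,0,0.2],"turn": [0,0,0],"claw": 1},
    {"translation": [0,0,0.2],"turn": [0,0,0],"claw": 1},
    {"translation": [0,0,0.06],"turn": [0,0,0],"claw": 1},
    {"translation": [0,0,0.022],"turn": [0,0,0],"claw": 1},
    {"translation": [0,0,0],"turn": [0,0,0],"claw": 1},
    {"translation": [0,0,0],"turn": [0,0,0],"claw": 1},
  ],
)

```text
time_s: 36.75
position: [0.4346, -0.3262, 0.0447]
orientation: [-3.14, -0.002, 1.361]
contact_force: [-3.4, 6.4, 9.7]
grip_width: -0.0
```

Emit:
move_arm(
  increments=[
    {"translation": [0,0.01,0],"turn": [0,0,0],"claw": 1},
    {"translation": [0,0.01,0],"turn": [0,0,0],"claw": 1},
    {"translation": [0,0.005,0],"turn": [0,0,0],"claw": 1},
    {"translation": [0,0,0],"turn": [0,0,0],"claw": 1},
  ],
)

```text
time_s: 37.08
position: [0.439, -0.3281, 0.045]
orientation: [-3.14, -0.001, 1.36]
contact_force: [-3.6, 3.0, 10.4]
grip_width: 0.0004
```

Emit:
move_arm(
  increments=[
    {"translation": [0,0,-0.05],"turn": [0,0,0],"claw": 1},
    {"translation": [0,0,-0.05],"turn": [0,0,0],"claw": 1},
    {"translation": [0,0,-0.2],"turn": [0,0,0],"claw": 1},
    {"translation": [0.1,0.0,-0.2],"turn": [0,0,0],"claw": 1},
    {"translation": [0,0,-0.2],"turn": [0,0,0],"claw": 1},
    {"translation": [0,0,-0.1],"turn": [0,0,0],"claw": 1},
    {"translation": [0,0,0],"turn": [0,0,0],"claw": 1},
    {"translation": [0,0,0],"turn": [0,0,0],"claw": 1},
  ],
)

```text
time_s: 37.75
position: [0.4442, -0.31, 0.2029]
orientation: [3.139, -0.0, 1.361]
contact_force: [-0.3, 0.1, -1.2]
grip_width: -0.0002
```

```bash
python3 -c "
from h import *
print(robot.observe()['position']);wheel()"
```

```text
[ 0.44415839 -0.31001792  0.20285636]
:                                                           :
                             ......                          
                             .... ..                         
                             .......                  .      
                             ......                   .      
 ...        .....       ......:...:..      ...... .   .      
 :::.      :####*.      :#*..*#:.:#*.     .*####*.**.        
:*:.       :#::.        :#*..*#:.:##.     .##**#*.*#:        
*::.       :#.          :#*..##:.:#*.     .##::**.*#:        
*::.     ..*#:...       :#*::##*:*#*.     :##.:#*:*#:  ....  
::::.   :**#####*       :##########*.  .  .##..*####:   :**. 
:.:.    ..:..::..       .::::::::::.   .   ::...::::.    ....
.                          ........    .                    .
.                          ........    .                     
                          .........    .                     
                         .........     .                     
         ...........::::::::.:::::::::............
```

Centred now (right rib at col 39, as at the earlier stops), reading 3. Next, turn the tool to yaw ≈ π for the sheet tab and go look at the sheet.

Emit:
move_arm(
  increments=[
    {"translation": [0,0,-0.06],"turn": [0,0,-0.0625],"claw": 0.6},
    {"translation": [0,0,-0.06],"turn": [0,0,-0.0625],"claw": 0.6},
    {"translation": [0,0,-0.06],"turn": [0,0,-0.0625],"claw": 0.6},
    {"translation": [0,0,-0.06],"turn": [0,0,-0.0625],"claw": 0.6},
    {"translation": [0,0,-0.06],"turn": [0,0,-0.0625],"claw": 0.6},
    {"translation": [0,0,-0.06],"turn": [0,0,-0.0625],"claw": 0.6},
    {"translation": [0,0,-0.06],"turn": [0,0,-0.0625],"claw": 0.6},
    {"translation": [0,0,-0.06],"turn": [0,0,-0.0625],"claw": 0.6},
  ],
)

```text
time_s: 38.47
position: [0.4428, -0.3096, 0.2966]
orientation: [-3.141, -0.002, 2.366]
contact_force: [1.2, -0.3, 1.2]
grip_width: 0.0343
```

Emit:
move_arm(
  increments=[
    {"translation": [0,0,0],"turn": [0,0,-0.0625],"claw": 0.6},
    {"translation": [0,0,0],"turn": [0,0,-0.0625],"claw": 0.6},
    {"translation": [0,0,0],"turn": [0,0,-0.0625],"claw": 0.6},
    {"translation": [0,0,0],"turn": [0,0,-0.0625],"claw": 0.6},
    {"translation": [0,0,0],"turn": [0,0,-0.0625],"claw": 0.6},
    {"translation": [0,0,0],"turn": [0,0,-0.0625],"claw": 0.6},
    {"translation": [0,0,0],"turn": [0,0,0],"claw": 0.6},
    {"translation": [0,0,0],"turn": [0,0,0],"claw": 0.6},
  ],
)

```text
time_s: 39.13
position: [0.4431, -0.3097, 0.2962]
orientation: [3.141, -0.002, 3.106]
contact_force: [-0.2, 0.2, -0.7]
grip_width: 0.0338
```

Emit:
move_arm(
  increments=[
    {"translation": [0.015,0.187,0],"turn": [0,0,0],"claw": 0.6},
    {"translation": [0.015,0.187,0],"turn": [0,0,0],"claw": 0.6},
    {"translation": [0.015,0.187,0],"turn": [0,0,0],"claw": 0.6},
    {"translation": [0.015,0.187,0],"turn": [0,0,0],"claw": 0.6},
    {"translation": [0.015,0.187,0],"turn": [0,0,0],"claw": 0.6},
    {"translation": [0.015,0.187,0],"turn": [0,0,0],"claw": 0.6},
    {"translation": [0.015,0.187,0],"turn": [0,0,0],"claw": 0.6},
    {"translation": [0.015,0.187,0],"turn": [0,0,0],"claw": 0.6},
  ],
)

```text
time_s: 39.8
position: [0.4281, -0.0082, 0.2968]
orientation: [3.141, -0.0, 3.106]
contact_force: [0.9, 0.3, -0.5]
grip_width: 0.0343
```

Emit:
move_arm(
  increments=[
    {"translation": [0.015,0.187,0],"turn": [0,0,0],"claw": 0.6},
    {"translation": [0.015,0.187,0],"turn": [0,0,0],"claw": 0.6},
    {"translation": [0.015,0.187,0],"turn": [0,0,0],"claw": 0.6},
    {"translation": [0.015,0.187,0],"turn": [0,0,0],"claw": 0.6},
    {"translation": [0.015,0.187,0],"turn": [0,0,0],"claw": 0.6},
    {"translation": [0.015,0.187,0],"turn": [0,0,0],"claw": 0.6},
    {"translation": [0,0,0],"turn": [0,0,0],"claw": 0.6},
    {"translation": [0,0,0],"turn": [0,0,0],"claw": 0.6},
  ],
)

```text
time_s: 40.47
position: [0.417, 0.2166, 0.296]
orientation: [-3.14, -0.001, 3.11]
contact_force: [0.4, -0.2, 0.4]
grip_width: 0.034
```

Run:
```python
from h import *
w=robot.camera_model("wrist");a=robot.capture("wrist");s=robot.observe();print(s["position"],s["orientation"],s["q"])
np.savez("w10.npz",**w);cv2.imwrite("pics/w10.png",a)
print(proj("wrist",[[.3757,.2768,.004]],w))
blobs("wrist",a,w)
t=robot.capture("top");cv2.imwrite("pics/t10.png",t);blobs("top",t,robot.camera_model("top"),150)
```

```text
[0.41756162 0.21495392 0.2963165 ] [-3.14019920e+00 -9.72148921e-04  3.10814157e+00] [-0.83089649 -0.05924927  0.24705948  1.72173505  0.01511833  1.478922
  0.95168201]
[[368.89026085 160.20859156]]
[321. 334.] 0.018 [0.6043 0.211  0.0413] 0.91
[321. 334.] 0.014 [0.6066 0.211  0.0417] 0.91
[158. 316.] 0.018 [ 0.5761 -0.0216  0.0418] 0.9
[158. 316.] 0.014 [ 0.5782 -0.0238  0.0422] 0.9
```

View pics/w10.png

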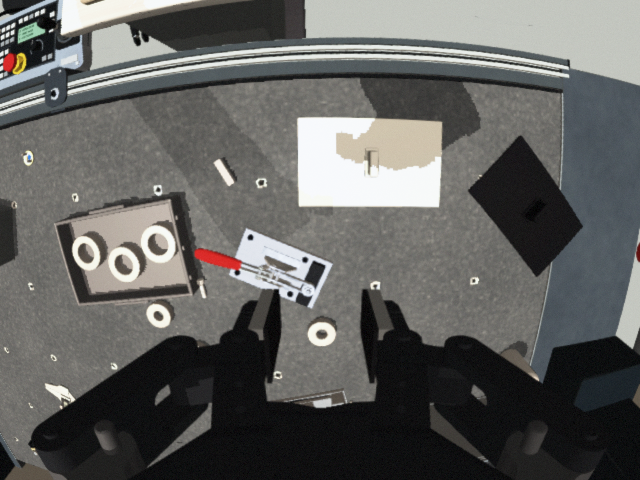

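The white sheet is at (299..442, 117..207) with its tab at (372,162). The tray shows three large rings flat at (86,253), (124,265) and (158,244), with a small ring just outside it at (158,316). Measuring the sheet.

Run:
```python
from h import *
w=dict(np.load("w10.npz"));a=cv2.imread("pics/w10.png")
m=(a[...,2]>150).astype(np.uint8);l=cv2.connectedComponents(m)[1]
ct=cv2.findContours((l==l[200,320]).astype(np.uint8),cv2.RETR_EXTERNAL,cv2.CHAIN_APPROX_NONE)[0][0][:,0]
P=plane("wrist",ct,.004,w)[:,:2].astype(np.float32);print(cv2.minAreaRect(P),cv2.boundingRect(ct))
c=np.array([[55,224],[178,197],[192,297],[78,303]])
Q=plane("wrist",c,.034,w)[:,:2];print(np.round(Q,4).tolist(),Q.mean(0))
for px in((86,253),(124,265),(158,244)): print(plane("wrist",[px],.022,w))
print(plane("wrist",[[372,151],[372,178]],.031,w))
```

```text
((0.37875667214393616, 0.27932339906692505), (0.18148313462734222, 0.11142192780971527), 87.99526977539062) (297, 117, 145, 91)
[[0.4308, -0.1628], [0.4071, 0.0432], [0.5389, 0.0441], [0.5527, -0.1508]] [ 0.48237119 -0.05657154]
[[ 0.47858733 -0.12218764  0.022     ]]
[[ 0.49729186 -0.05825623  0.022     ]]
[[0.4688085  0.00127528 0.022     ]]
[[0.36342571 0.27717974 0.031     ]
 [0.39490787 0.27677459 0.031     ]]
```

Sheet centre (0.379, 0.278), yaw −2°; size reads 181×111 mm, as it should. Approach above the tab.

Emit:
move_arm(
  increments=[
    {"translation": [0.0254,0.0386,0.147],"turn": [0,0,0],"claw": 0.6},
    {"translation": [0.0254,0.0386,0.147],"turn": [0,0,0],"claw": 0.6},
    {"translation": [0.0254,0.0386,0.147],"turn": [0,0,0],"claw": 0.6},
    {"translation": [0.0254,0.0386,0.147],"turn": [0,0,0],"claw": 0.6},
    {"translation": [0.0254,0.0386,0.147],"turn": [0,0,0],"claw": 0.6},
    {"translation": [0.0254,0.0386,0.147],"turn": [0,0,0],"claw": 0.6},
    {"translation": [0.0254,0.0386,0.147],"turn": [0,0,0],"claw": 0.6},
    {"translation": [0.0254,0.0386,0.147],"turn": [0,0,0],"claw": 0.6},
  ],
)

```text
time_s: 41.23
position: [0.3795, 0.2769, 0.0609]
orientation: [3.141, 0.001, 3.106]
contact_force: [0.6, 0.9, 0.2]
grip_width: 0.034
```

Emit:
move_arm(
  increments=[
    {"translation": [0,0,0],"turn": [0,0,0],"claw": 0.6},
    {"translation": [0,0,0],"turn": [0,0,0],"claw": 0.6},
    {"translation": [0,0,0],"turn": [0,0,0],"claw": 0.6},
  ],
)

```text
time_s: 41.48
position: [0.3804, 0.2775, 0.0635]
orientation: [3.141, 0.001, 3.108]
contact_force: [0.2, 0.3, 0.5]
grip_width: 0.0342
```

Run:
```python
from h import *
w=robot.camera_model("wrist");a=robot.capture("wrist");s=robot.observe();print(s["position"],s["orientation"])
np.savez("w11.npz",**w);cv2.imwrite("pics/w11.png",a)
m=(a[...,2]>140).astype(np.uint8);k,l,st,ce=cv2.connectedComponentsWithStats(m)
i=np.argsort(-st[1:,4])[:3]+1;print(st[i])
p=proj("wrist",[[.379,.278,.031]],w);print(p)
```

```text
[0.38067594 0.27780692 0.06387619] [3.13964895e+00 2.14597916e-03 3.10846082e+00]
[[  180   158   286   167 39840]
 [    0    27   640    69  4445]
 [    0     9   640    73  4326]]
[[321.06024127 261.42318151]]
```

View pics/w11.png

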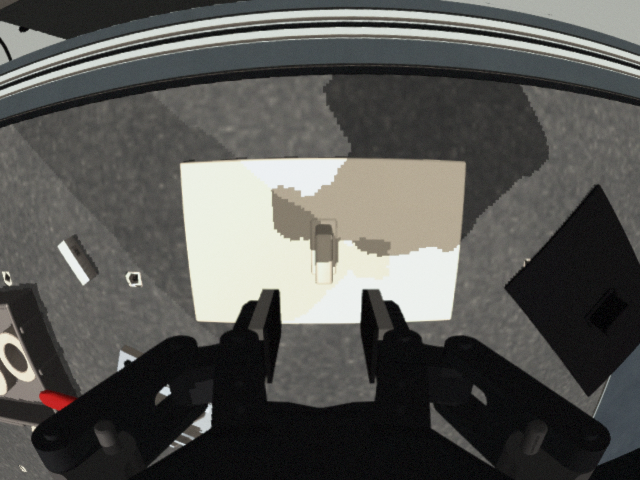

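The sheet fills (180–465, 160–322), with its tab at (325, 222–283). Checking its centre from these closer corners.

Run:
```python
from h import *
w=dict(np.load("w11.npz"))
Q=plane("wrist",[[180,161],[465,160],[452,322],[195,323]],.004,w)[:,:2];print(np.round(Q,4).tolist(),Q.mean(0),[np.linalg.norm(Q[i]-Q[i-1]) for i in range(4)])
print(np.degrees(np.arctan2(*(Q[1]-Q[0])[::-1])),np.degrees(np.arctan2(*(Q[2]-Q[3])[::-1])))
```

```text
[[0.3199, 0.1919], [0.3251, 0.3701], [0.4376, 0.369], [0.432, 0.1872]] [0.3786533 0.279552 ] [np.float64(0.11223356150031155), np.float64(0.1783602740176212), np.float64(0.11253527693147458), np.float64(0.18194340315912466)]
88.31607814761976 88.22518609420624
```

Emit:
move_arm(
  increments=[
    {"translation": [0.008,0.008,0.08],"turn": [0,0,0],"claw": 0.6},
    {"translation": [0,0,0.1],"turn": [0,0,0],"claw": 0.6},
    {"translation": [0,0,0.1],"turn": [0,0,0],"claw": 0.6},
    {"translation": [0,0,0.07],"turn": [0,0,0],"claw": 0.6},
    {"translation": [0,0,0.033],"turn": [0,0,0],"claw": 0.6},
    {"translation": [0,0,0],"turn": [0,0,0],"claw": 0.6},
    {"translation": [0,0,0],"turn": [0,0,0],"claw": 0.6},
  ],
)

```text
time_s: 42.12
position: [0.3784, 0.2799, -0.0135]
orientation: [3.14, 0.001, 3.11]
contact_force: [0.6, 0.1, 0.0]
grip_width: 0.0342
```

Emit:
move_arm(
  increments=[
    {"translation": [0,0,0],"turn": [0,0,0],"claw": 1},
    {"translation": [0,0,0],"turn": [0,0,0],"claw": 1},
    {"translation": [0,0,0],"turn": [0,0,0],"claw": 1},
    {"translation": [0,0,0],"turn": [0,0,0],"claw": 1},
    {"translation": [0,0,0],"turn": [0,0,0],"claw": 1},
    {"translation": [0,0,0],"turn": [0,0,0],"claw": 1},
  ],
)

```text
time_s: 42.62
position: [0.3783, 0.2803, -0.0135]
orientation: [3.14, 0.002, 3.111]
contact_force: [-0.7, 0.1, 7.2]
grip_width: 0.0088
```

Gripped at 8.8 mm. Lift, turn +7.5° to the tray's yaw, and carry over the tray centre.

Emit:
move_arm(
  increments=[
    {"translation": [0,0,-0.02],"turn": [0,0,0],"claw": 1},
    {"translation": [0,0,-0.1],"turn": [0,0,0],"claw": 1},
    {"translation": [0,0,-0.15],"turn": [0,0,0],"claw": 1},
    {"translation": [0,0,-0.15],"turn": [0,0,0],"claw": 1},
    {"translation": [0,0,-0.15],"turn": [0,0,-0.0165],"claw": 1},
    {"translation": [0,0,-0.15],"turn": [0,0,-0.0165],"claw": 1},
    {"translation": [0,0,-0.15],"turn": [0,0,-0.0165],"claw": 1},
    {"translation": [0,0,0],"turn": [0,0,-0.016],"claw": 1},
  ],
)

```text
time_s: 43.28
position: [0.3796, 0.2814, 0.1656]
orientation: [3.136, 0.007, -3.04]
contact_force: [1.6, 0.8, -0.2]
grip_width: 0.0086
```

Emit:
move_arm(
  increments=[
    {"translation": [-0.0296,-0.146,0],"turn": [0,0,0],"claw": 1},
    {"translation": [-0.0296,-0.146,0],"turn": [0,0,0],"claw": 1},
    {"translation": [-0.0296,-0.146,0],"turn": [0,0,0],"claw": 1},
    {"translation": [-0.0296,-0.146,0],"turn": [0,0,0],"claw": 1},
    {"translation": [-0.0296,-0.146,0],"turn": [0,0,0],"claw": 1},
    {"translation": [-0.0296,-0.146,0],"turn": [0,0,0],"claw": 1},
    {"translation": [-0.0296,-0.146,0],"turn": [0,0,0],"claw": 1},
    {"translation": [-0.0296,-0.146,0],"turn": [0,0,0],"claw": 1},
  ],
)

```text
time_s: 43.95
position: [0.4479, 0.0504, 0.1597]
orientation: [3.141, 0.0, -3.041]
contact_force: [0.0, 0.4, -1.6]
grip_width: 0.0091
```

Emit:
move_arm(
  increments=[
    {"translation": [-0.0296,-0.146,0],"turn": [0,0,0],"claw": 1},
    {"translation": [-0.0296,-0.146,0],"turn": [0,0,0],"claw": 1},
    {"translation": [-0.0296,-0.146,0],"turn": [0,0,0],"claw": 1},
    {"translation": [-0.0296,-0.146,0],"turn": [0,0,0],"claw": 1},
    {"translation": [0,0,0],"turn": [0,0,0],"claw": 1},
    {"translation": [0,0,0],"turn": [0,0,0],"claw": 1},
    {"translation": [0,0,0],"turn": [0,0,0],"claw": 1},
  ],
)

```text
time_s: 44.53
position: [0.4829, -0.0615, 0.1593]
orientation: [3.141, -0.0, -3.041]
contact_force: [-0.2, 0.2, -1.0]
grip_width: 0.0089
```

Run:
```python
from h import *
w=robot.camera_model("wrist");a=robot.capture("wrist");s=robot.observe();print(s["position"],s["orientation"],s["grip_width"],s["contact_force"])
np.savez("w12.npz",**w);cv2.imwrite("pics/w12.png",a)
t=robot.capture("top");sd=robot.capture("side");cv2.imwrite("pics/t12.png",t);cv2.imwrite("pics/s12.png",sd)
cv2.imwrite("pics/m12.png",np.hstack([cv2.resize(a,(500,375)),cv2.resize(sd[220:370,240:360],(300,375),interpolation=cv2.INTER_CUBIC)]))
```

```text
[ 0.48292797 -0.06092581  0.1592451 ] [ 3.14089521e+00 -1.81226031e-04 -3.04023239e+00] 0.008263074396540252 [ 0.17171349 -0.04602694 -1.79504473]
```

View pics/m12.png

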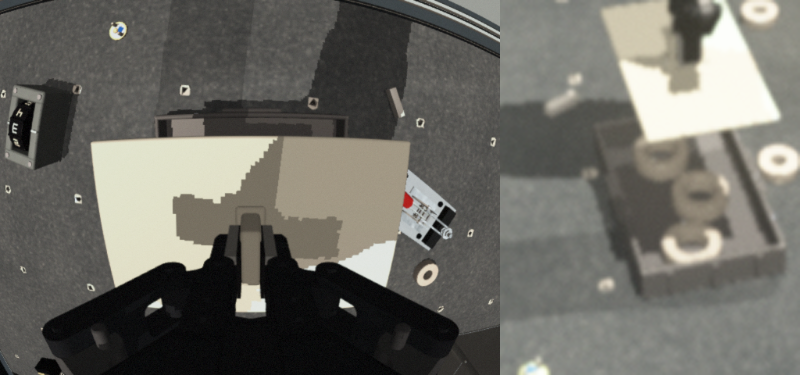

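Sheet is held level over the tray with the wheel still at 3. I'll compute its edge relative to the tray rim seen in the same image: sheet corners (91,142), (410,142); tray near corners (157,118), (346,118).

Run:
```python
from h import *
w=dict(np.load("w12.npz"));s=robot.observe();a=cv2.imread("pics/w12.png")
# refine sheet: bright mask contour, near edge
m=(a.min(2)>100).astype(np.uint8);m=cv2.morphologyEx(m,cv2.MORPH_OPEN,np.ones((5,5)));k,l,st,ce=cv2.connectedComponentsWithStats(m)
i=1+np.argmax(st[1:,4]);print(st[i])
y0=[ (x,np.where(l[:,x]==i)[0].min()) for x in range(st[i,0]+15,st[i,0]+st[i,2]-15,20) if (l[:,x]==i).any()]
z=s["position"][2]+.0135+.004
E=plane("wrist",y0,z,w)[:,:2]
f=np.polyfit(E[:,1],E[:,0],1);print("edge x=a*y+b",f,"angle",-np.degrees(np.arctan(f[0])))
C=np.array([.4838,-.0608])
for nm,px,zz in(("sheet",[[116.5,182],[525,182]],z),("tray",[[201,151],[443,151]],.034)):
    P=plane("wrist",px,zz,w)[:,:2];print(nm,np.round(P,4).tolist(),np.linalg.norm(P[1]-P[0]),"mid",P.mean(0),np.degrees(np.arctan2(*(P[1]-P[0])[::-1])))
t=np.radians(5.7);R=np.array([[np.cos(t),-np.sin(t)],[np.sin(t),np.cos(t)]])
print("exp sheet edge mid",C+R@[-.055,0],"exp tray edge mid",C+R@[-.065,0])
print("sheet px expected", np.round(proj("wrist",[np.r_[C+R@v,z] for v in([-.055,-.09],[-.055,.09])],w)),"tray px exp",np.round(proj("wrist",[np.r_[C+R@v,.034] for v in([-.065,-.1],[-.065,.1])],w)))
```

```text
[  116   152   240   215 27341]
edge x=a*y+b [-0.11264197  0.41876344] angle 6.4268194378175325
sheet [[0.4377, -0.1556], [0.4199, 0.0222]] 0.17866453604006655 mid [ 0.42884172 -0.06669515] 95.7166848052373
tray [[0.4311, -0.1622], [0.4117, 0.0297]] 0.19284800073542022 mid [ 0.42140527 -0.06625382] 95.75228171202598
exp sheet edge mid [ 0.42907194 -0.06626259] exp tray edge mid [ 0.41912139 -0.06725578]
sheet px expected [[116. 183.]
 [527. 183.]] tray px exp [[196. 148.]
 [446. 148.]]
```

Sheet and tray agree to within about 1–2 mm and 0.1°. Lowering in two steps with a force check.

Emit:
move_arm(
  increments=[
    {"translation": [-0.003,0,0.15],"turn": [0,0,0],"claw": 1},
    {"translation": [0,0,0.15],"turn": [0,0,0],"claw": 1},
    {"translation": [0,0,0.1],"turn": [0,0,0],"claw": 1},
    {"translation": [0,0,0.08],"turn": [0,0,0],"claw": 1},
    {"translation": [0,0,0.08],"turn": [0,0,0],"claw": 1},
    {"translation": [0,0,0.06],"turn": [0,0,0],"claw": 1},
    {"translation": [0,0,0],"turn": [0,0,0],"claw": 1},
    {"translation": [0,0,0],"turn": [0,0,0],"claw": 1},
  ],
)

```text
time_s: 45.35
position: [0.4834, -0.0613, 0.0351]
orientation: [3.141, -0.001, -3.04]
contact_force: [-0.2, 0.5, -0.9]
grip_width: 0.0088
```

Emit:
move_arm(
  increments=[
    {"translation": [0,0,0.03],"turn": [0,0,0],"claw": 1},
    {"translation": [0,0,0.03],"turn": [0,0,0],"claw": 1},
    {"translation": [0,0,0.03],"turn": [0,0,0],"claw": 1},
    {"translation": [0,0,0.02],"turn": [0,0,0],"claw": 1},
    {"translation": [0,0,0.015],"turn": [0,0,0],"claw": 1},
    {"translation": [0,0,0],"turn": [0,0,0],"claw": 1},
    {"translation": [0,0,0],"turn": [0,0,0],"claw": 1},
  ],
)

```text
time_s: 45.93
position: [0.4837, -0.0619, 0.0101]
orientation: [-3.142, -0.0, -3.042]
contact_force: [1.1, -0.4, -1.5]
grip_width: 0.0086
```

Emit:
move_arm(
  increments=[
    {"translation": [0,0,0.006],"turn": [0,0,0],"claw": 1},
    {"translation": [0,0,0],"turn": [0,0,0],"claw": 1},
    {"translation": [0,0,0],"turn": [0,0,0],"claw": 0.6},
    {"translation": [0,0,0],"turn": [0,0,0],"claw": 0.6},
    {"translation": [0,0,0],"turn": [0,0,0],"claw": 0.6},
    {"translation": [0,0,-0.05],"turn": [0,0,0],"claw": 0.6},
    {"translation": [0,0,-0.1],"turn": [0,0,0],"claw": 0.6},
    {"translation": [0,0,-0.15],"turn": [0,0,0],"claw": 0.6},
  ],
)

```text
time_s: 46.6
position: [0.4822, -0.062, 0.0687]
orientation: [-3.141, -0.004, -3.042]
contact_force: [0.6, 0.4, 0.8]
grip_width: 0.0343
```

Emit:
move_arm(
  increments=[
    {"translation": [0,0,-0.2],"turn": [0,0,0],"claw": 0.3},
    {"translation": [0,0,-0.2],"turn": [0,0,0],"claw": 0.3},
    {"translation": [0,0,-0.2],"turn": [0,0,0],"claw": 0.3},
    {"translation": [0,0,0],"turn": [0,0,0],"claw": 0.3},
    {"translation": [0,0,0],"turn": [0,0,0],"claw": 0.3},
  ],
)

```text
time_s: 47.02
position: [0.4852, -0.062, 0.192]
orientation: [3.141, 0.005, -3.042]
contact_force: [-0.5, 0.1, -0.3]
grip_width: 0.0599
```

```bash
cat >> h.py <<'E'
def tray(a,w,thr=100):
    m=(a.min(2)>thr).astype(np.uint8);m=cv2.morphologyEx(m,cv2.MORPH_OPEN,np.ones((5,5)))
    x,y=proj("wrist",[[.4838-.03,-.0608-.03,.026]],w)[0].astype(int)
    l=cv2.connectedComponents(m)[1]
    ct=cv2.findContours((l==l[y,x]).astype(np.uint8),cv2.RETR_EXTERNAL,cv2.CHAIN_APPROX_NONE)[0][0][:,0]
    P=plane("wrist",ct,.026,w)[:,:2].astype(np.float32);print("sheet",cv2.minAreaRect(P),cv2.boundingRect(ct))
E
python3 - <<'E'
from h import *
w=robot.camera_model("wrist");a=robot.capture("wrist");s=robot.observe();print(s["position"],s["orientation"])
np.savez("w13.npz",**w);cv2.imwrite("pics/w13.png",a)
tray(a,w);blobs("wrist",a,w)
E
```

```text
[ 0.48409196 -0.06186681  0.19005998] [ 3.14098939e+00  2.04597509e-03 -3.04153514e+00]
sheet ((0.4834137558937073, -0.061764128506183624), (0.11032808572053909, 0.180494025349617), 5.689554691314697) (221, 151, 200, 119)
[383. 361.] 0.018 [0.6423 0.023  0.0397] 0.89
[383. 361.] 0.014 [0.645  0.0241 0.0402] 0.89
[535. 335.] 0.018 [0.6046 0.2076 0.0404] 0.9
[535. 335.] 0.014 [0.6068 0.2109 0.0408] 0.9
[349. 304.] 0.018 [ 0.5761 -0.0239  0.0396] 0.93
[349. 304.] 0.014 [ 0.578  -0.0233  0.0401] 0.93
```

Sheet lies at (0.4834,−0.0618), yaw 5.7°, with size reading 110.3×180.5 mm at z=0.026, so it is level and at the right height. Next the knocked small ring at (0.578,−0.0235), with the jaws kept along tray y.

Emit:
move_arm(
  increments=[
    {"translation": [-0.081,0.024,0.1],"turn": [0,0,0],"claw": 0.3},
    {"translation": [-0.081,0.024,0.1],"turn": [0,0,0],"claw": 0.3},
    {"translation": [-0.081,0.024,0.1],"turn": [0,0,0],"claw": 0.3},
    {"translation": [-0.081,0.024,0.1],"turn": [0,0,0],"claw": 0.3},
    {"translation": [-0.081,0.024,0.1],"turn": [0,0,0],"claw": 0.3},
    {"translation": [-0.081,0.024,0.1],"turn": [0,0,0],"claw": 0.3},
    {"translation": [0,0,0],"turn": [0,0,0],"claw": 0.3},
    {"translation": [0,0,0],"turn": [0,0,0],"claw": 0.3},
  ],
)

```text
time_s: 47.73
position: [0.576, -0.0237, 0.0666]
orientation: [-3.14, -0.005, -3.041]
contact_force: [-0.9, -0.9, -0.3]
grip_width: 0.0599
```

Run:
```python
from h import *
w=robot.camera_model("wrist");a=robot.capture("wrist");s=robot.observe();print(s["position"],s["orientation"],s["grip_width"])
blobs("wrist",a,w)
```

```text
[ 0.57649712 -0.02419242  0.0680399 ] [-3.14073757e+00 -2.75890969e-03 -3.04198369e+00] 0.05978008986863767
[601. 313.] 0.018 [0.6049 0.2065 0.0396] 0.93
[601. 313.] 0.014 [0.6067 0.211  0.0404] 0.92
```

Emit:
move_arm(
  increments=[
    {"translation": [-0.0075,0.003,0.1],"turn": [0,0,0],"claw": 0.3},
    {"translation": [0,0,0.1],"turn": [0,0,0],"claw": 0.3},
    {"translation": [0,0,0.1],"turn": [0,0,0],"claw": 0.3},
    {"translation": [0,0,0.08],"turn": [0,0,0],"claw": 0.3},
    {"translation": [0,0,0.045],"turn": [0,0,0],"claw": 0.3},
    {"translation": [0,0,0],"turn": [0,0,0],"claw": 0.3},
    {"translation": [0,0,0],"turn": [0,0,0],"claw": 0.3},
  ],
)

```text
time_s: 48.37
position: [0.5791, -0.0231, -0.0152]
orientation: [3.142, 0.0, -3.042]
contact_force: [-0.1, -0.5, 0.2]
grip_width: 0.0601
```

Emit:
move_arm(
  increments=[
    {"translation": [0,0,0],"turn": [0,0,0],"claw": 0.6},
    {"translation": [0,0,0],"turn": [0,0,0],"claw": 0.6},
    {"translation": [0,0,0],"turn": [0,0,0],"claw": 1},
    {"translation": [0,0,0],"turn": [0,0,0],"claw": 1},
    {"translation": [0,0,0],"turn": [0,0,0],"claw": 1},
    {"translation": [0,0,0],"turn": [0,0,0],"claw": 1},
  ],
)

```text
time_s: 48.87
position: [0.58, -0.0227, -0.0141]
orientation: [3.141, 0.002, -3.041]
contact_force: [-3.4, -0.2, 10.2]
grip_width: 0.0352
```

Emit:
move_arm(
  increments=[
    {"translation": [0,0,-0.02],"turn": [0,0,0],"claw": 1},
    {"translation": [0,0,-0.1],"turn": [0,0,0],"claw": 1},
    {"translation": [0,0,-0.15],"turn": [0,0,0],"claw": 1},
    {"translation": [0,0,-0.15],"turn": [0,0,0],"claw": 1},
    {"translation": [0,0,-0.1],"turn": [0,0,0],"claw": 1},
    {"translation": [0,0,0],"turn": [0,0,0],"claw": 1},
    {"translation": [0,0,0],"turn": [0,0,0],"claw": 1},
  ],
)

```text
time_s: 49.45
position: [0.5799, -0.0226, 0.0895]
orientation: [3.141, 0.003, -3.041]
contact_force: [-0.2, 0.2, -1.9]
grip_width: 0.0354
```

Held at 35.4 mm. Placing it at tray (0, −0.05) → (0.488, −0.112).

Emit:
move_arm(
  increments=[
    {"translation": [0.0833,-0.0662,0],"turn": [0,0,0],"claw": 1},
    {"translation": [0.0833,-0.0662,0],"turn": [0,0,0],"claw": 1},
    {"translation": [0.0833,-0.0662,0],"turn": [0,0,0],"claw": 1},
    {"translation": [0.0833,-0.0662,0],"turn": [0,0,0],"claw": 1},
    {"translation": [0.0833,-0.0662,0],"turn": [0,0,0],"claw": 1},
    {"translation": [0.0833,-0.0662,0],"turn": [0,0,0],"claw": 1},
    {"translation": [0,0,0],"turn": [0,0,0],"claw": 1},
    {"translation": [0,0,0],"turn": [0,0,0],"claw": 1},
  ],
)

```text
time_s: 50.12
position: [0.4863, -0.1123, 0.0872]
orientation: [3.141, -0.001, -3.043]
contact_force: [0.1, 0.8, -1.0]
grip_width: 0.0351
```

Emit:
move_arm(
  increments=[
    {"translation": [0,0,0.1],"turn": [0,0,0],"claw": 1},
    {"translation": [0,0,0.1],"turn": [0,0,0],"claw": 1},
    {"translation": [0,0,0.08],"turn": [0,0,0],"claw": 1},
    {"translation": [0,0,0.05],"turn": [0,0,0],"claw": 1},
    {"translation": [0,0,0.03],"turn": [0,0,0],"claw": 1},
    {"translation": [0,0,0],"turn": [0,0,0],"claw": 1},
    {"translation": [0,0,0],"turn": [0,0,0],"claw": 1},
  ],
)

```text
time_s: 50.7
position: [0.4878, -0.1117, 0.0162]
orientation: [-3.141, -0.0, -3.041]
contact_force: [0.2, -0.2, -0.3]
grip_width: 0.0351
```

Emit:
move_arm(
  increments=[
    {"translation": [0,0,0.014],"turn": [0,0,0],"claw": 1},
    {"translation": [0,0,0],"turn": [0,0,0],"claw": 1},
    {"translation": [0,0,0],"turn": [0,0,0],"claw": 0.45},
    {"translation": [0,0,0],"turn": [0,0,0],"claw": 0.45},
    {"translation": [0,0,0],"turn": [0,0,0],"claw": 0.45},
    {"translation": [0,0,-0.1],"turn": [0,0,0],"claw": 0.45},
    {"translation": [0,0,-0.15],"turn": [0,0,0],"claw": 0.45},
    {"translation": [0,0,-0.13],"turn": [0,0,0],"claw": 0.3},
  ],
)

```text
time_s: 51.37
position: [0.4872, -0.1121, 0.0903]
orientation: [-3.141, -0.001, -3.042]
contact_force: [-0.0, 0.8, 0.7]
grip_width: 0.0575
```

Emit:
move_arm(
  increments=[
    {"translation": [-0.106,0.0746,0],"turn": [0,0,0],"claw": 0.3},
    {"translation": [-0.106,0.0746,0],"turn": [0,0,0],"claw": 0.3},
    {"translation": [-0.106,0.0746,0],"turn": [0,0,0],"claw": 0.3},
    {"translation": [-0.106,0.0746,0],"turn": [0,0,0],"claw": 0.3},
    {"translation": [-0.106,0.0746,0],"turn": [0,0,0],"claw": 0.3},
    {"translation": [-0.106,0.0746,0],"turn": [0,0,0],"claw": 0.3},
    {"translation": [-0.106,0.0746,0],"turn": [0,0,0],"claw": 0.3},
    {"translation": [-0.106,0.0746,0],"turn": [0,0,0],"claw": 0.3},
  ],
)

```text
time_s: 52.03
position: [0.6453, 0.025, 0.0893]
orientation: [3.141, 0.0, -3.041]
contact_force: [0.2, -0.1, -0.8]
grip_width: 0.0598
```

Emit:
move_arm(
  increments=[
    {"translation": [0,0,0],"turn": [0,0,0],"claw": 0.3},
    {"translation": [0,0,0],"turn": [0,0,0],"claw": 0.3},
    {"translation": [0,0,0],"turn": [0,0,0],"claw": 0.3},
  ],
)

```text
time_s: 52.28
position: [0.644, 0.0232, 0.0891]
orientation: [-3.141, -0.001, -3.042]
contact_force: [-0.2, -0.2, 0.1]
grip_width: 0.0596
```

Run:
```python
from h import *
w=robot.camera_model("wrist");a=robot.capture("wrist");s=robot.observe();print(s["position"],s["orientation"],s["grip_width"])
cv2.imwrite("pics/w14.png",a)
blobs("wrist",a,w);print(proj("wrist",[[.645,.024,.014]],w))
t=robot.capture("top");blobs("top",t,robot.camera_model("top"));cv2.imwrite("pics/t14.png",t)
```

```text
[0.64386667 0.0228022  0.08923968] [-3.14123564e+00 -3.24302736e-04 -3.04269075e+00] 0.0599571664608466
[567. 219.] 0.018 [0.6062 0.208  0.0398] 0.94
[567. 219.] 0.014 [0.6067 0.2112 0.0405] 0.94
[[321.64842709 244.44906764]]
```

Emit:
move_arm(
  increments=[
    {"translation": [-0.005,0.005,0.12],"turn": [0,0,0],"claw": 0.3},
    {"translation": [0,0,0.12],"turn": [0,0,0],"claw": 0.3},
    {"translation": [0,0,0.12],"turn": [0,0,0],"claw": 0.3},
    {"translation": [0,0,0.1],"turn": [0,0,0],"claw": 0.3},
    {"translation": [0,0,0.04],"turn": [0,0,0],"claw": 0.3},
    {"translation": [0,0,0.022],"turn": [0,0,0],"claw": 0.3},
    {"translation": [0,0,0],"turn": [0,0,0],"claw": 0.3},
    {"translation": [0,0,0],"turn": [0,0,0],"claw": 0.3},
  ],
)

```text
time_s: 53.05
position: [0.6459, 0.0247, -0.014]
orientation: [3.142, 0.001, -3.042]
contact_force: [0.1, 0.8, 0.3]
grip_width: 0.0597
```

Emit:
move_arm(
  increments=[
    {"translation": [0,0,0],"turn": [0,0,0],"claw": 0.6},
    {"translation": [0,0,0],"turn": [0,0,0],"claw": 0.6},
    {"translation": [0,0,0],"turn": [0,0,0],"claw": 1},
    {"translation": [0,0,0],"turn": [0,0,0],"claw": 1},
    {"translation": [0,0,0],"turn": [0,0,0],"claw": 1},
    {"translation": [0,0,0],"turn": [0,0,0],"claw": 1},
  ],
)

```text
time_s: 53.55
position: [0.6462, 0.0251, -0.0134]
orientation: [3.141, 0.002, -3.041]
contact_force: [-2.4, 1.3, 8.2]
grip_width: 0.0349
```

Emit:
move_arm(
  increments=[
    {"translation": [0,0,-0.02],"turn": [0,0,0],"claw": 1},
    {"translation": [0,0,-0.1],"turn": [0,0,0],"claw": 1},
    {"translation": [0,0,-0.15],"turn": [0,0,0],"claw": 1},
    {"translation": [0,0,-0.15],"turn": [0,0,0],"claw": 1},
    {"translation": [0,0,-0.1],"turn": [0,0,0],"claw": 1},
    {"translation": [0,0,0],"turn": [0,0,0],"claw": 1},
    {"translation": [0,0,0],"turn": [0,0,0],"claw": 1},
  ],
)

```text
time_s: 54.13
position: [0.646, 0.0252, 0.0903]
orientation: [3.141, 0.003, -3.041]
contact_force: [-0.3, 0.6, -1.9]
grip_width: 0.0344
```

Emit:
move_arm(
  increments=[
    {"translation": [0.1375,-0.0144,0],"turn": [0,0,0],"claw": 1},
    {"translation": [0.1375,-0.0144,0],"turn": [0,0,0],"claw": 1},
    {"translation": [0.1375,-0.0144,0],"turn": [0,0,0],"claw": 1},
    {"translation": [0.1375,-0.0144,0],"turn": [0,0,0],"claw": 1},
    {"translation": [0.1375,-0.0144,0],"turn": [0,0,0],"claw": 1},
    {"translation": [0.1375,-0.0144,0],"turn": [0,0,0],"claw": 1},
    {"translation": [0.1375,-0.0144,0],"turn": [0,0,0],"claw": 1},
    {"translation": [0,0,0],"turn": [0,0,0],"claw": 1},
  ],
)

```text
time_s: 54.8
position: [0.4502, -0.0154, 0.087]
orientation: [3.14, -0.005, -3.043]
contact_force: [1.5, 0.2, -1.1]
grip_width: 0.0344
```

Emit:
move_arm(
  increments=[
    {"translation": [0,0,0.1],"turn": [0,0,0],"claw": 1},
    {"translation": [0,0,0.1],"turn": [0,0,0],"claw": 1},
    {"translation": [0,0,0.08],"turn": [0,0,0],"claw": 1},
    {"translation": [0,0,0.05],"turn": [0,0,0],"claw": 1},
    {"translation": [0,0,0.03],"turn": [0,0,0],"claw": 1},
    {"translation": [0,0,0],"turn": [0,0,0],"claw": 1},
    {"translation": [0,0,0],"turn": [0,0,0],"claw": 1},
  ],
)

```text
time_s: 55.38
position: [0.4558, -0.0144, 0.0168]
orientation: [-3.141, -0.0, -3.042]
contact_force: [0.4, 0.8, -0.6]
grip_width: 0.035
```

Emit:
move_arm(
  increments=[
    {"translation": [0,0,0.014],"turn": [0,0,0],"claw": 1},
    {"translation": [0,0,0],"turn": [0,0,0],"claw": 1},
    {"translation": [0,0,0],"turn": [0,0,0],"claw": 0.45},
    {"translation": [0,0,0],"turn": [0,0,0],"claw": 0.45},
    {"translation": [0,0,0],"turn": [0,0,0],"claw": 0.45},
    {"translation": [0,0,-0.1],"turn": [0,0,0],"claw": 0.45},
    {"translation": [0,0,-0.15],"turn": [0,0,0],"claw": 0.45},
    {"translation": [0,0,-0.13],"turn": [0,0,0],"claw": 0.3},
  ],
)

```text
time_s: 56.05
position: [0.4554, -0.0147, 0.0912]
orientation: [-3.141, -0.001, -3.042]
contact_force: [1.2, 0.8, 0.9]
grip_width: 0.0581
```

Emit:
move_arm(
  increments=[
    {"translation": [-0.1078,0.1308,0],"turn": [0,0,0],"claw": 0.3},
    {"translation": [-0.1078,0.1308,0],"turn": [0,0,0],"claw": 0.3},
    {"translation": [-0.1078,0.1308,0],"turn": [0,0,0],"claw": 0.3},
    {"translation": [-0.1078,0.1308,0],"turn": [0,0,0],"claw": 0.3},
    {"translation": [-0.1078,0.1308,0],"turn": [0,0,0],"claw": 0.3},
    {"translation": [-0.1078,0.1308,0],"turn": [0,0,0],"claw": 0.3},
    {"translation": [-0.1078,0.1308,0],"turn": [0,0,0],"claw": 0.3},
    {"translation": [-0.1078,0.1308,0],"turn": [0,0,0],"claw": 0.3},
  ],
)

```text
time_s: 56.72
position: [0.6071, 0.213, 0.09]
orientation: [3.141, 0.0, -3.041]
contact_force: [0.7, 0.4, 0.1]
grip_width: 0.06
```

Emit:
move_arm(
  increments=[
    {"translation": [0,0,0],"turn": [0,0,0],"claw": 0.3},
    {"translation": [0,0,0],"turn": [0,0,0],"claw": 0.3},
    {"translation": [0,0,0],"turn": [0,0,0],"claw": 0.3},
  ],
)

```text
time_s: 56.97
position: [0.6063, 0.2106, 0.0898]
orientation: [-3.141, -0.0, -3.042]
contact_force: [0.4, -0.7, -0.3]
grip_width: 0.0598
```

Emit:
move_arm(
  increments=[
    {"translation": [0,0,0.12],"turn": [0,0,0],"claw": 0.3},
    {"translation": [0,0,0.12],"turn": [0,0,0],"claw": 0.3},
    {"translation": [0,0,0.12],"turn": [0,0,0],"claw": 0.3},
    {"translation": [0,0,0.1],"turn": [0,0,0],"claw": 0.3},
    {"translation": [0,0,0.04],"turn": [0,0,0],"claw": 0.3},
    {"translation": [0,0,0.022],"turn": [0,0,0],"claw": 0.3},
    {"translation": [0,0,0],"turn": [0,0,0],"claw": 0.3},
    {"translation": [0,0,0],"turn": [0,0,0],"claw": 0.3},
  ],
)

```text
time_s: 57.63
position: [0.6072, 0.2111, -0.0131]
orientation: [3.141, 0.002, -3.042]
contact_force: [-0.1, 0.3, 0.3]
grip_width: 0.0595
```

Emit:
move_arm(
  increments=[
    {"translation": [0,0,0],"turn": [0,0,0],"claw": 0.6},
    {"translation": [0,0,0],"turn": [0,0,0],"claw": 0.6},
    {"translation": [0,0,0],"turn": [0,0,0],"claw": 1},
    {"translation": [0,0,0],"turn": [0,0,0],"claw": 1},
    {"translation": [0,0,0],"turn": [0,0,0],"claw": 1},
    {"translation": [0,0,0],"turn": [0,0,0],"claw": 1},
  ],
)

```text
time_s: 58.13
position: [0.6073, 0.2115, -0.0126]
orientation: [3.141, 0.002, -3.041]
contact_force: [-2.5, -1.5, 9.3]
grip_width: 0.0348
```

Emit:
move_arm(
  increments=[
    {"translation": [0,0,-0.02],"turn": [0,0,0],"claw": 1},
    {"translation": [0,0,-0.1],"turn": [0,0,0],"claw": 1},
    {"translation": [0,0,-0.15],"turn": [0,0,0],"claw": 1},
    {"translation": [0,0,-0.15],"turn": [0,0,0],"claw": 1},
    {"translation": [0,0,-0.1],"turn": [0,0,0],"claw": 1},
    {"translation": [0,0,0],"turn": [0,0,0],"claw": 1},
    {"translation": [0,0,0],"turn": [0,0,0],"claw": 1},
  ],
)

```text
time_s: 58.72
position: [0.6071, 0.2116, 0.0911]
orientation: [3.14, 0.002, -3.041]
contact_force: [-0.6, 0.0, -2.0]
grip_width: 0.0349
```

Emit:
move_arm(
  increments=[
    {"translation": [0.0803,-0.131,0],"turn": [0,0,0],"claw": 1},
    {"translation": [0.0803,-0.131,0],"turn": [0,0,0],"claw": 1},
    {"translation": [0.0803,-0.131,0],"turn": [0,0,0],"claw": 1},
    {"translation": [0.0803,-0.131,0],"turn": [0,0,0],"claw": 1},
    {"translation": [0.0803,-0.131,0],"turn": [0,0,0],"claw": 1},
    {"translation": [0.0803,-0.131,0],"turn": [0,0,0],"claw": 1},
    {"translation": [0.0803,-0.131,0],"turn": [0,0,0],"claw": 1},
    {"translation": [0.0803,-0.131,0],"turn": [0,0,0],"claw": 1},
  ],
)

```text
time_s: 59.38
position: [0.4978, -0.0113, 0.0884]
orientation: [-3.142, -0.002, -3.041]
contact_force: [0.5, -0.1, 0.2]
grip_width: 0.0347
```

Emit:
move_arm(
  increments=[
    {"translation": [0,0,0],"turn": [0,0,0],"claw": 1},
    {"translation": [0,0,0.1],"turn": [0,0,0],"claw": 1},
    {"translation": [0,0,0.1],"turn": [0,0,0],"claw": 1},
    {"translation": [0,0,0.08],"turn": [0,0,0],"claw": 1},
    {"translation": [0,0,0.05],"turn": [0,0,0],"claw": 1},
    {"translation": [0,0,0.025],"turn": [0,0,0],"claw": 1},
    {"translation": [0,0,0],"turn": [0,0,0],"claw": 1},
    {"translation": [0,0,0],"turn": [0,0,0],"claw": 1},
  ],
)

```text
time_s: 60.05
position: [0.4996, -0.0102, 0.0187]
orientation: [-3.141, -0.0, -3.041]
contact_force: [0.8, 0.3, -1.1]
grip_width: 0.0348
```

Emit:
move_arm(
  increments=[
    {"translation": [0,0,0.02],"turn": [0,0,0],"claw": 1},
    {"translation": [0,0,0],"turn": [0,0,0],"claw": 1},
    {"translation": [0,0,0],"turn": [0,0,0],"claw": 0.45},
    {"translation": [0,0,0],"turn": [0,0,0],"claw": 0.45},
    {"translation": [0,0,0],"turn": [0,0,0],"claw": 0.45},
    {"translation": [0,0,-0.1],"turn": [0,0,0],"claw": 0.45},
    {"translation": [0,0,-0.2],"turn": [0,0,0],"claw": 0.45},
    {"translation": [0,0,-0.2],"turn": [0,0,0],"claw": 0.6},
  ],
)

```text
time_s: 60.72
position: [0.4984, -0.0107, 0.1151]
orientation: [-3.141, -0.003, -3.042]
contact_force: [1.8, 0.9, -0.4]
grip_width: 0.036
```

Emit:
move_arm(
  increments=[
    {"translation": [0,-0.1,-0.1],"turn": [0,0,0],"claw": 1},
    {"translation": [0,-0.1,-0.1],"turn": [0,0,0],"claw": 1},
    {"translation": [0,-0.05,-0.1],"turn": [0,0,0],"claw": 1},
    {"translation": [0,0,-0.1],"turn": [0,0,0],"claw": 1},
    {"translation": [0,0,0],"turn": [0,0,0],"claw": 1},
    {"translation": [0,0,0],"turn": [0,0,0],"claw": 1},
  ],
)

```text
time_s: 61.22
position: [0.5052, -0.06, 0.1956]
orientation: [3.141, 0.002, -3.042]
contact_force: [-0.0, -0.7, -0.6]
grip_width: 0.0004
```

Run:
```python
from h import *
w=robot.camera_model("wrist");a=robot.capture("wrist");s=robot.observe();print(s["position"],s["orientation"])
np.savez("w15.npz",**w);cv2.imwrite("pics/w15.png",a);tray(a,w)
# rings on sheet: print ascii of sheet plane z=.04 in tray frame
C=np.array([.4838,-.0608]);t=np.radians(5.7);R=np.array([[np.cos(t),-np.sin(t)],[np.sin(t),np.cos(t)]])
X,Y=np.meshgrid(np.arange(-60,61,1)/1e3,np.arange(95,-96,-1)/1e3)
P=np.c_[np.c_[X.ravel(),Y.ravel()]@R.T+C,np.full(X.size,.040)]
u=proj("wrist",P,w).astype(np.float32).reshape(X.shape+(2,))
r=cv2.remap(a,u[...,0],u[...,1],cv2.INTER_LINEAR);cv2.imwrite("pics/rect15.png",cv2.resize(r,None,fx=4,fy=4)[:600*1]if 0 else cv2.resize(r,None,fx=3,fy=3))
g=cv2.cvtColor(r,cv2.COLOR_BGR2GRAY)
c=cv2.HoughCircles(cv2.resize(g,None,fx=4,fy=4,interpolation=cv2.INTER_CUBIC),cv2.HOUGH_GRADIENT,1.5,100,param1=60,param2=40,minRadius=70,maxRadius=86)
if c is not None:
    for x,y,q in c[0]: print("ring tray x,y mm",round(x/4-60,1),round(95-y/4,1),"d",round(q/2,1))
```

```text
[ 0.50454597 -0.0597088   0.19450701] [ 3.14116021e+00  4.48950105e-04 -3.04115093e+00]
sheet ((0.481635183095932, -0.0621781051158905), (0.11447333544492722, 0.1806456595659256), 6.206123352050781) (222, 125, 198, 125)
ring tray x,y mm -24.2 47.9 d 40.1
ring tray x,y mm -2.1 -51.8 d 39.3
ring tray x,y mm 18.9 47.2 d 39.2
```

All three small rings sit on the sheet, at tray (−24,48), (−2,−52) and (19,47) mm, with diameters about 39–40 at the right height. Now back to the thumbwheel for 3 → 6, dragging away from the robot.

Emit:
move_arm(
  increments=[
    {"translation": [0,0,0],"turn": [0,0,0.0588],"claw": 1},
    {"translation": [0,0,0],"turn": [0,0,0.0588],"claw": 1},
    {"translation": [0,0,0],"turn": [0,0,0.0588],"claw": 1},
    {"translation": [0,0,0],"turn": [0,0,0.0588],"claw": 1},
    {"translation": [0,0,0],"turn": [0,0,0.0588],"claw": 1},
    {"translation": [0,0,0],"turn": [0,0,0.0588],"claw": 1},
    {"translation": [0,0,0],"turn": [0,0,0.0588],"claw": 1},
    {"translation": [0,0,0],"turn": [0,0,0.0588],"claw": 1},
  ],
)

```text
time_s: 61.93
position: [0.5039, -0.0596, 0.1934]
orientation: [-3.14, -0.001, 2.296]
contact_force: [-0.0, -0.4, -0.5]
grip_width: -0.0001
```

Emit:
move_arm(
  increments=[
    {"translation": [0,0,0],"turn": [0,0,0.0588],"claw": 1},
    {"translation": [0,0,0],"turn": [0,0,0.0588],"claw": 1},
    {"translation": [0,0,0],"turn": [0,0,0.0588],"claw": 1},
    {"translation": [0,0,0],"turn": [0,0,0.0588],"claw": 1},
    {"translation": [0,0,0],"turn": [0,0,0.0588],"claw": 1},
    {"translation": [0,0,0],"turn": [0,0,0.0588],"claw": 1},
    {"translation": [0,0,0],"turn": [0,0,0.0588],"claw": 1},
    {"translation": [0,0,0],"turn": [0,0,0.0588],"claw": 1},
  ],
)

```text
time_s: 62.6
position: [0.5039, -0.0596, 0.1934]
orientation: [-3.14, 0.001, 1.355]
contact_force: [-0.5, 0.4, -0.3]
grip_width: -0.0001
```

Emit:
move_arm(
  increments=[
    {"translation": [-0.16,-0.014,0],"turn": [0,0,0],"claw": 1},
    {"translation": [-0.16,-0.014,0],"turn": [0,0,0],"claw": 1},
    {"translation": [-0.16,-0.014,0],"turn": [0,0,0],"claw": 1},
    {"translation": [-0.16,-0.014,0],"turn": [0,0,0],"claw": 1},
    {"translation": [-0.16,-0.014,0],"turn": [0,0,0],"claw": 1},
    {"translation": [-0.16,-0.014,0],"turn": [0,0,0],"claw": 1},
    {"translation": [-0.16,-0.014,0],"turn": [0,0,0],"claw": 1},
    {"translation": [-0.16,-0.014,0],"turn": [0,0,0],"claw": 1},
  ],
)

```text
time_s: 63.27
position: [0.4282, -0.3063, 0.1937]
orientation: [-3.141, -0.0, 1.361]
contact_force: [0.2, 0.2, 0.1]
grip_width: -0.0002
```

Emit:
move_arm(
  increments=[
    {"translation": [0,0,0],"turn": [0,0,0],"claw": 1},
    {"translation": [0,0,0],"turn": [0,0,0],"claw": 1},
    {"translation": [0,0,0],"turn": [0,0,0],"claw": 1},
  ],
)

```text
time_s: 63.52
position: [0.429, -0.3048, 0.1937]
orientation: [-3.14, -0.0, 1.361]
contact_force: [0.4, 0.7, -0.4]
grip_width: -0.0004
```

```bash
cat >> h.py <<'E'
def off():
    s=robot.observe();p=s["position"];y=s["orientation"][2];d=(p-[.4425,-.3289,0])
    print("yaw",round(y,3),"tool x,y off mm",np.round([1e3*(d@[np.cos(y),np.sin(y),0]),1e3*(d@[np.sin(y),-np.cos(y),0])],1),"z",p[2])
E
python3 -c "
from h import *
off();wheel();off()"
```

```text
yaw 1.361 tool x,y off mm [ 20.8 -18.2] z 0.19367285940617107
:                                                           *
                           ........                         .
                            .......                          
                           ........                          
                           .........                         
 ...        .....       ... ..:.....   .   .....             
.:*#.      :####:.      :#*..*#:.:#*.  .  .*####*.**.        
:**:      .*#:::.       *##.:##:.:##.  .  .*#**##:*#:.       
**::      .*#:          :#*.:##:.*##.  .  .##::##:*#.        
**::     .:*#:...       :#*::##:.*##.  .  .##::##:*#: . ...  
**::    :*######:.      :##########*.  .  .##::#####: ...::. 
:...    .....:..        .:::******::.  .   .:...::::. .  ....
:                         .........                   .    ..
                          ........                    .     .
                          ........                           
                         ..........                          
         ............::.::...::.::::::.............          
yaw 1.362 tool x,y off mm [ 21.4 -17.9] z 0.19384034445389614
```

Still 3. First forward stroke, from −18 to +5 mm.

Emit:
move_arm(
  increments=[
    {"translation": [-0.105,0,0.1],"turn": [0,0,0],"claw": 1},
    {"translation": [0,0,0.2],"turn": [0,0,0],"claw": 1},
    {"translation": [0,0,0.2],"turn": [0,0,0],"claw": 1},
    {"translation": [0,0,0.15],"turn": [0,0,0],"claw": 1},
    {"translation": [0,0,0.07],"turn": [0,0,0],"claw": 1},
    {"translation": [0,0,0.027],"turn": [0,0,0],"claw": 1},
    {"translation": [0,0,0],"turn": [0,0,0],"claw": 1},
    {"translation": [0,0,0],"turn": [0,0,0],"claw": 1},
  ],
)

```text
time_s: 64.23
position: [0.4245, -0.3241, 0.0451]
orientation: [-3.139, -0.002, 1.362]
contact_force: [-5.8, 4.6, 4.9]
grip_width: -0.0003
```

Emit:
move_arm(
  increments=[
    {"translation": [0,0.015,0],"turn": [0,0,0],"claw": 1},
    {"translation": [0,0.015,0],"turn": [0,0,0],"claw": 1},
    {"translation": [0,0.015,0],"turn": [0,0,0],"claw": 1},
    {"translation": [0,0.015,0],"turn": [0,0,0],"claw": 1},
  ],
)

```text
time_s: 64.57
position: [0.4381, -0.3273, 0.0464]
orientation: [3.14, -0.002, 1.362]
contact_force: [-0.2, 3.3, 6.1]
grip_width: 0.0003
```

Emit:
move_arm(
  increments=[
    {"translation": [0,0.015,0],"turn": [0,0,0],"claw": 1},
    {"translation": [0,0.015,0],"turn": [0,0,0],"claw": 1},
    {"translation": [0,0.015,0],"turn": [0,0,0],"claw": 1},
    {"translation": [0,0.01,0],"turn": [0,0,0],"claw": 1},
    {"translation": [0,0,0],"turn": [0,0,0],"claw": 1},
    {"translation": [0,0,0],"turn": [0,0,0],"claw": 1},
  ],
)

```text
time_s: 65.07
position: [0.4494, -0.3301, 0.0467]
orientation: [3.139, -0.0, 1.363]
contact_force: [1.0, 0.2, 6.1]
grip_width: 0.0002
```

Emit:
move_arm(
  increments=[
    {"translation": [0,0,-0.05],"turn": [0,0,0],"claw": 1},
    {"translation": [0,0,-0.05],"turn": [0,0,0],"claw": 1},
    {"translation": [0,0,-0.2],"turn": [0,0,0],"claw": 1},
    {"translation": [0.1,0.0,-0.2],"turn": [0,0,0],"claw": 1},
    {"translation": [0,0,-0.2],"turn": [0,0,0],"claw": 1},
    {"translation": [0,0,-0.1],"turn": [0,0,0],"claw": 1},
    {"translation": [0,0,0],"turn": [0,0,0],"claw": 1},
    {"translation": [0,0,0],"turn": [0,0,0],"claw": 1},
  ],
)

```text
time_s: 65.73
position: [0.4519, -0.3128, 0.2044]
orientation: [3.138, -0.0, 1.361]
contact_force: [0.1, 0.5, 0.0]
grip_width: -0.0002
```

```bash
python3 -c "
from h import *
wheel();off()"
```

```text
.                                                           :
                              ..........                     
         .                    ..........                     
         .                   ..........                  .   
                              .........                      
   ....     ..  ......        .....::::.       ..  . ..    . 
 .:***:.   .**..*####*.      .....*####*.     .*#:.*::*.   ..
.:****:.   .**.:#*:*##.      .....*#*::..     .*#::****:.  ..
:******..  :**.:#*.:##.      .....*#:.        .*#::#***:. ...
::*****.   :**:*#*..##.       ...:##:...      .*#*:#***:. ...
:*****:    :*####:..#*.      .*########*.     .*#######:.  .:
*:*:..     .:::.:.  ..       .:****:::::.      .:::::::.    .
:.                             ......                        
.                               ....                         
                                ....                         
                              .......                        
          .........:::::..:..::::.:::.::::...... .           
yaw 1.361 tool x,y off mm [18.   5.1] z 0.2030687664994701
```

4 now, slightly forward of centre. Second stroke.

Emit:
move_arm(
  increments=[
    {"translation": [-0.09,-0.1155,0.1],"turn": [0,0,0],"claw": 1},
    {"translation": [0,0,0.2],"turn": [0,0,0],"claw": 1},
    {"translation": [0,0,0.2],"turn": [0,0,0],"claw": 1},
    {"translation": [0,0,0.18],"turn": [0,0,0],"claw": 1},
    {"translation": [0,0,0.08],"turn": [0,0,0],"claw": 1},
    {"translation": [0,0,0.034],"turn": [0,0,0],"claw": 1},
    {"translation": [0,0,0],"turn": [0,0,0],"claw": 1},
    {"translation": [0,0,0],"turn": [0,0,0],"claw": 1},
  ],
)

```text
time_s: 66.45
position: [0.422, -0.3239, 0.0423]
orientation: [-3.135, -0.003, 1.359]
contact_force: [-7.0, 6.6, 8.5]
grip_width: -0.0001
```

Emit:
move_arm(
  increments=[
    {"translation": [0,0.015,0],"turn": [0,0,0],"claw": 1},
    {"translation": [0,0.015,0],"turn": [0,0,0],"claw": 1},
    {"translation": [0,0.015,0],"turn": [0,0,0],"claw": 1},
    {"translation": [0,0.015,0],"turn": [0,0,0],"claw": 1},
  ],
)

```text
time_s: 66.78
position: [0.436, -0.3271, 0.0439]
orientation: [-3.14, -0.002, 1.36]
contact_force: [-8.4, 7.6, 17.3]
grip_width: -0.0
```

Emit:
move_arm(
  increments=[
    {"translation": [0,0.015,0],"turn": [0,0,0],"claw": 1},
    {"translation": [0,0.015,0],"turn": [0,0,0],"claw": 1},
    {"translation": [0,0.015,0],"turn": [0,0,0],"claw": 1},
    {"translation": [0,0.01,0],"turn": [0,0,0],"claw": 1},
    {"translation": [0,0,0],"turn": [0,0,0],"claw": 1},
    {"translation": [0,0,0],"turn": [0,0,0],"claw": 1},
  ],
)

```text
time_s: 67.28
position: [0.4496, -0.3301, 0.045]
orientation: [3.138, -0.0, 1.361]
contact_force: [4.3, 3.1, 10.6]
grip_width: -0.0002
```

Emit:
move_arm(
  increments=[
    {"translation": [0,0,-0.05],"turn": [0,0,0],"claw": 1},
    {"translation": [0,0,-0.05],"turn": [0,0,0],"claw": 1},
    {"translation": [0,0,-0.2],"turn": [0,0,0],"claw": 1},
    {"translation": [0.1,0.0,-0.2],"turn": [0,0,0],"claw": 1},
    {"translation": [0,0,-0.2],"turn": [0,0,0],"claw": 1},
    {"translation": [0,0,-0.1],"turn": [0,0,0],"claw": 1},
    {"translation": [0,0,0],"turn": [0,0,0],"claw": 1},
    {"translation": [0,0,0],"turn": [0,0,0],"claw": 1},
  ],
)

```text
time_s: 67.95
position: [0.4512, -0.3123, 0.202]
orientation: [3.14, -0.0, 1.36]
contact_force: [-0.6, 0.0, -0.5]
grip_width: -0.0003
```

```bash
python3 -c "
from h import *
wheel();off()"
```

```text
.                                                           :
                             ..     ..                      .
  .                          ..     ..                     . 
  .                         ...     ..                     . 
                            ...     ..                     ..
           ..      .:::::::....     .... .......        ..  .
          :*:     .##########*.     .:#:.:#####*.      :**:. 
         .**:     .#*::##*:*#*.     .*#*.:#*:*#*.      :#:.. 
         .**:     .#*..##:.:#*.     .*#*.:#*.:#*.      :#. ..
      ....*#:     :#*::##:.*#*.     .*#*::#*.:#*.    ..:#:  .
    .:****#*:     :######:.:#*.     .*#####*.:#*.   .:*##*.. 
   ...::::..      .:::::.. .::.      .::::::..:.     .:..:.. 
                             ..     .                        
                              .     .                        
                              .  .  .             .          
                           . ..     ..                       
          ........::::::..:..::::..:::::::.......         .  
yaw 1.36 tool x,y off mm [18.3  4.5] z 0.20084937321880983
```

The wheel now stands partway between 5 and 6: the "6" glyph is centred about 6.5 mm short. I'll do a partial stroke from −9 to about −1 mm.

Emit:
move_arm(
  increments=[
    {"translation": [-0.0915,-0.0675,0.1],"turn": [0,0,0],"claw": 1},
    {"translation": [0,0,0.2],"turn": [0,0,0],"claw": 1},
    {"translation": [0,0,0.2],"turn": [0,0,0],"claw": 1},
    {"translation": [0,0,0.18],"turn": [0,0,0],"claw": 1},
    {"translation": [0,0,0.07],"turn": [0,0,0],"claw": 1},
    {"translation": [0,0,0.03],"turn": [0,0,0],"claw": 1},
    {"translation": [0,0,0],"turn": [0,0,0],"claw": 1},
    {"translation": [0,0,0],"turn": [0,0,0],"claw": 1},
  ],
)

```text
time_s: 68.67
position: [0.4343, -0.3263, 0.0448]
orientation: [-3.141, -0.002, 1.36]
contact_force: [1.1, 5.8, 9.5]
grip_width: -0.0001
```

Emit:
move_arm(
  increments=[
    {"translation": [0,0.01,0],"turn": [0,0,0],"claw": 1},
    {"translation": [0,0.01,0],"turn": [0,0,0],"claw": 1},
    {"translation": [0,0.01,0],"turn": [0,0,0],"claw": 1},
    {"translation": [0,0.01,0],"turn": [0,0,0],"claw": 1},
    {"translation": [0,0,0],"turn": [0,0,0],"claw": 1},
  ],
)

```text
time_s: 69.08
position: [0.4413, -0.329, 0.045]
orientation: [-3.14, -0.0, 1.359]
contact_force: [-1.3, 0.7, 7.9]
grip_width: -0.0
```

Emit:
move_arm(
  increments=[
    {"translation": [0,0,-0.05],"turn": [0,0,0],"claw": 1},
    {"translation": [0,0,-0.05],"turn": [0,0,0],"claw": 1},
    {"translation": [0,0,-0.2],"turn": [0,0,0],"claw": 1},
    {"translation": [0.1,0.0,-0.2],"turn": [0,0,0],"claw": 1},
    {"translation": [0,0,-0.2],"turn": [0,0,0],"claw": 1},
    {"translation": [0,0,-0.1],"turn": [0,0,0],"claw": 1},
    {"translation": [0,0,0],"turn": [0,0,0],"claw": 1},
    {"translation": [0,0,0],"turn": [0,0,0],"claw": 1},
  ],
)

```text
time_s: 69.75
position: [0.4462, -0.3108, 0.2036]
orientation: [3.139, -0.0, 1.36]
contact_force: [0.5, 0.6, 0.1]
grip_width: 0.0
```

```bash
python3 -c "
from h import *
wheel();off()"
```

```text
.                                                           *
                             ....                            
                     .       ......    .                     
                     .       ......    .                     
                     .       ...   .   .                     
   .           ..    .  .....::......  .   ..  .....     ..  
 :::.          :*:   .  :##########*.  .  .**..*###*.    .:. 
.*::          .*#:   .  :##:*##*:###.  .  .##::##*##:    :::.
**:.          .*#:   .  *#*.:##..*##.  .  .##::##:**:.   :*:.
**:.     .....:*#:      :#*:*##:.*##.  .  .##::##:**:.  .:*:.
:::.   .:*######*.   .  :######:.*#*.  .  .######:**.  .:*::.
:..    ..::::::..       .::***:...:.   .   ::::::....    ...:
.                          ........    .                    .
.                          .......                           
                           ........                          
                          ........                           
          ............::.:::..::::::::........... .          
yaw 1.36 tool x,y off mm [18.8 -0.8] z 0.20231926498632094
```

The wheel reads 6 with ribs symmetric at cols 21 and 39. Last check of the tray, using my final picture.

Run:
```python
from h import *
t=robot.capture("top");s=robot.capture("side")
cv2.imwrite("pics/fin.png",np.hstack([cv2.resize(t[200:320,270:430],(440,330),interpolation=cv2.INTER_CUBIC),cv2.resize(s[240:350,250:370],(360,330),interpolation=cv2.INTER_CUBIC)]))
print(robot.observe()["contact_force"],robot.observe()["time_s"])
```

```text
[-0.01605963 -0.38786293 -0.14714822] 69.9
```

View pics/fin.png

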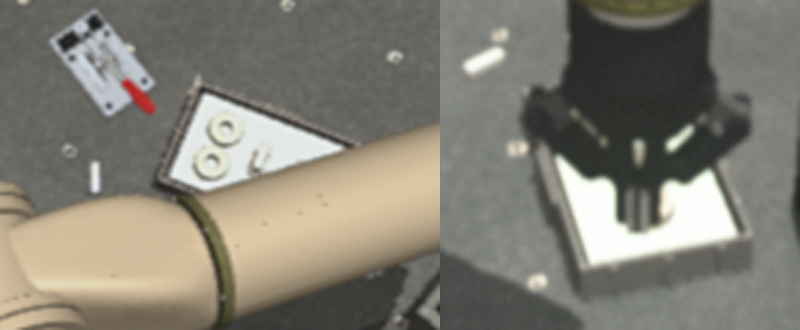

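The picture shows the sheet flat in the tray with the tab up, two small rings visible and the third hidden behind the arm. The gripper is clear of everything.

```bash
python3 -c "
from workcell import robot
print(robot.hand_in())"
```

```text
the job is handed in; nothing more can be done
None
```

The job is done and handed in at about 70 s of the 210 s allowed; no verdict was reported. All three large rings went onto the tray floor, the wheel was rolled from 6 to 3, and the white sheet was laid on the rings. Then the three small rings went onto the sheet, and the wheel was rolled back to 6, the total.

**Last checks:**
- **Sheet:** within about 1 mm and 0.1° of the tray's centre and angle when laid. Its apparent size at a height of 26 mm was right, so it lies level.
- **Small rings:** at tray positions (−24, 48), (−2, −52) and (19, 47) mm, with apparent diameters of 39–40 mm at the expected height.
- **Wheel:** shows 6, centred between the index marks.
- **Gripper:** hovering clear of everything, with contact force near zero.

**What went wrong or stayed unchecked:**
- The fingertips turned out to be about 22 mm above the reported TCP, so the first two ring grasps passed over the ring. I found the offset from the camera views and confirmed it by touch on the wheel.
- The first two wheel strokes slipped.
- The wheel also stopped off-centre twice, at 3 and again between 5 and 6. Short nudges fixed both.
- One small ring was knocked aside mid-run; I located it again and packed it.
- In the final picture the arm hid the third small ring, so that ring rests on the measurement taken about 8 s earlier. I did not measure the gauge block, disc or bolt at the end.

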